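# Load the drill chuck into the drill grinder's keyed port and start it

### The arm

A 6-joint arm with a two-finger parallel gripper is mounted at the origin on the work surface. World frame = base frame: x ahead of the robot, y to its left, z up, the work surface at z = 0. Lengths are in mm, angles in rad, forces in N, time in s.
With the tool pointing down it reaches from about 400 to 825 mm from the base axis. Payload 7 kg.
Tool frame: the origin (TCP) lies on the centre line of the jaws, within the pads' length; the fingertips stand 11 mm ahead of it and the grasp point (between the pads) lies 8 mm behind it; x points along the fingers, y is the direction in which the jaws open and shut, and the axes are right-handed (so a half turn about x gives the same grasp; the last joint's range is limited). The gripper opens to 88 mm and grips with 3 to 60 N. Pads are 19 mm wide; open, the fingers measure 130 mm over their backs; the gripper's body (78 mm by 193 mm) begins 47 mm behind the grasp point.
Start: joints at [-1.025, 0.359, 0.012, 0, -1.224, -0.288], TCP at [172.068, -652.677, 237.561] pointing down, gripper open.
Joint ranges: [-3.07, 3.07], [-1.43, 2.12], [-1.02, 1.25], [-3.03, 1.67], [-3.05, -0], [-3.03, 3.03]. Speed limits (rad/s): [2.39, 2.39, 3.01, 3.14, 3.14, 3.14].

### API

Orientations are given as a 3x3 rotation matrix whose columns are the frame's x, y, z axes.
In Python, from workcell import env gives the robot as it stands. The module is installed in compiled form; this text tells all that it offers.
- The arm moves only by the shell command python3 -m handwheel 'ROWS'. ROWS is JSON, a list of rows, each an object with "claw": the opening in per cent of the stroke, from 0 (shut) to 100 (fully open); "translation": the shift along the tool's x, y, z in m, a list of three; "turn": the turn about the tool's x in rad. A call has 1 to 12 rows; each row is the pose to reach, as a shift and turn from the pose commanded when the call began, along the tool's axes at that moment; what a row does not reach only later rows make up. A row lasts 1/12 s, in which the tool goes at most 41.7 mm and 7.16 degrees, less where a joint would pass 70% of its speed; a pose out of reach is approached as far as the arm can. A call with a gripper value outside its range is refused whole. The fingers move at their own pace and stop on an object; the grip force is fixed at half the most. Time passes only in rows, so rows that repeat a pose let the fingers close. It gives the time, the measured TCP pose, the force and the opening at its end, in the units of the state.
- env.state(): the state, without advancing time (a new reading comes with each control period).
- env.grab_frame(name): name is "side" or "top"; returns a dict with "img" (384x512x3 uint8, red, green, blue), "vertical_fov" (degrees; the focal length in pixels is half the picture's height over the tangent of half this angle, whatever the lens; pixels are square), "cx", "cy" (the principal point, pixels), "world_from_camera" (4x4, takes a point from camera to world coordinates). Camera axes: x right, y down, z forward; pixel columns grow to the right and rows downward; lengths in mm; the calibration is good to about 2 mm. A picture is of the moment at which its call begins. There is no depth.
- env.close_job(): hands the job in, once; it reports no verdict.
The state is a dict: "time_s": time; "joint_positions": joint angles; "dq": joint speeds; "effort": joint torques, N m; "tcp_pos": TCP position; "tool_rot": TCP orientation; "ft_force": force on the tool from outside, world axes, zero at the start; "wrist_torque": the same for the moment, N m; "finger_gap": opening from 0.0 (shut) to 1.0 (fully open).
Only numpy, scipy, OpenCV 4.12 (cv2) and the standard library are available. Lean on these libraries where they do the work, as an engineer would, in place of code of your own. Each camera call takes 0.05 s, during which the arm holds its last target.

### The job

Set up the bench drill grinder for the next drill: lift the chuck with the thick grip out of the wooden rack, turn it until the flat on its flange and barrel matches the flat of the grinder's D-shaped port, lower it in gently (do not drop it) until the flange lies flush on the port plate, and let go. Only when the chuck is home, slide the switch shutter fully aside and press the start button under it fully down, then take the hand away, leaving the shutter open and the chuck home. Leave the slim chuck and the wheel dresser in the rack, and the oil bottle and the brush where they are.

Things in the scene. Friction and masses are not known exactly. Their poses are not given: they have to be found in the camera images.
- chuck_grip (a point): The thick-gripped steel drill chuck to load, upright in a rack hole, 0.2-0.4 kg. Point on its axis, on the round knurled grip (32 mm diameter, 23 mm below to 18 mm above this point). Above the grip: nut 26 mm wide, then drill shank 9 mm wide, to 43 mm above the point. z up along the axis; x points away from the flat.
- chuck_flange (a point): Axis point in the underside of the same chuck's flange, 30 mm below chuck_grip. Flange: 54 mm diameter, 7 mm thick, flat on its -x side 17 mm from the axis. Below it the barrel: 32 mm diameter, 18 mm long, last 5 mm tapered to 25 mm, flat also on -x, 8.5 mm from the axis. A 9 mm drill sticks out to 38 mm below this point.
- port (a point): Centre of the mouth of the D-shaped port, in the top of a 64 mm square steel plate, 114 mm above the bench. Hole 34.4 mm wide, flat on its -x side 9.6 mm from the centre, 10 mm deep, wider cavity below. z up, x to the grinder's back, y along it towards the switch. Home: chuck_flange at this point, chuck's x along this x. Clearance 1.1 mm all round, 5 degrees either way.
- grinder: Fixed bench drill grinder, 190 mm deep (x), 290 mm long (y); origin under its centre on the bench, axes as the port's. Deck 104 mm high; port at (-40,-95) mm; a length gauge up to 132 mm high at (-40,-24) mm, 22 mm wide in y; switch at (-40,+50) mm between two rails along y, 50 mm apart inside, 125 mm high. From x=+10 mm back, a round motor housing up to 124 mm high.
- shutter (a joint): Position of the switch shutter: 0 (shut, over the start button) to 0.050 m (fully open). It slides in the +y direction of the port's frame, needs about 2 N and stays where it is left. It starts shut to within 5 mm.
- shutter_ridge (a point): Middle of the ridge on the aluminium shutter, half-way up: 12 mm thick along the sliding direction (y), 30 mm long in x, 22 mm high, standing on the shutter plate (49 x 46 mm), whose top is 11 mm below this point. Axes as the port's. It can be pinched from above or pushed.
- start (a joint): Travel of the start button: 0 (out) to 0.005 m (fully down). Pressed straight down: 2 N at first, 4.5 N fully down; it springs back when released.
- start_top (a point): Middle of the top of the round start button (26 mm diameter), 117 mm above the bench when out, 9 mm above the switch bed. It lies under the shutter plate until that is open; then the plate's edge is 27 mm (y) from the button's centre.
- rack: Fixed wooden rack block, 74 (x) x 212 (y) x 50 mm high; origin under its centre. Three round holes 35 mm wide at y = -68, 0 and +68 mm. The chuck, the slim chuck and the dresser stand in them in any order, turned any way, flanges on the top face.
- slim_grip (a point): Bystander: slim chuck in the rack, same flange and flat but a grip only 21 mm thick; its shank ends 31 mm above this point. Point on its axis, 30 mm above the rack's top.
- dresser_grip (a point): Bystander: wheel dresser in the rack: round flange 44 mm wide, thin stem, round black knob 29 mm wide ending 34 mm above this point. Point on its axis, 30 mm above the rack's top.
- oil: Bystander: white plastic oil bottle, 62 mm diameter, 125 mm high, standing behind the rack; origin at the centre of its underside.
- brush: Bystander: bench brush, 170 mm long, at most 30 mm high, lying in front of the rack; origin on its underside, x along it.
Not all that is in view belongs to the job. Leave any blue or pink look-alike of the part that bears chuck_grip alone.

How it is judged (in metres and radians):
On the way, in this order (a step that is already met when the one before it is completed fails the run):
1. the chuck is home in the port, flats matched, and let go (z of chuck_grip in the frame of port below 0.0325 m and horizontal distance between chuck_grip and port below 0.0035 m and angle between the x axis of chuck_grip and the x axis of port, either way round below 0.25 rad and angle between chuck_grip's own z axis and vertical below 0.06 rad and contact force between the fingers and chuck below 0.25 N), for 0.2 s.
2. the shutter is slid fully aside (value of joint shutter above 0.044 m), for 0.1 s.
3. the start button is pressed fully down (value of joint start above 0.004 m), for 0.05 s.
At the end, for the whole second after the job is handed in: The chuck stands in the port with its flange on the plate (within 2.5 mm), upright (3.4 degrees), centred (3.5 mm) and its flat matched (14 degrees), released and at rest; the shutter is open by more than 42 mm; the start button is back out (all of step 1 and value of joint shutter above 0.042 m and value of joint start below 0.0015 m and linear speed of chuck below 0.02 m/s); the robot touches nothing.
It fails at once if the start button is pressed while the chuck is not home (value of joint start above 0.003 m and not (z of chuck_grip in the frame of port below 0.0325 m and horizontal distance between chuck_grip and port below 0.0035 m and angle between the x axis of chuck_grip and the x axis of port, either way round below 0.25 rad and angle between chuck_grip's own z axis and vertical below 0.06 rad)).
It fails at once if the chuck is dropped (let go and falling faster than 0.4 m/s, a drop of some 8 mm) (linear speed of chuck above 0.4 m/s and contact force between the fingers and chuck below 0.05 N).
It fails at once if the chuck is rammed into the grinder (more than 60 N) (contact force between chuck and grinder above 60 N).
It fails at once if the slim chuck or the dresser is disturbed (15 mm) (distance of any of slim_grip, dresser_grip from where it was at the start of the episode above 0.015 m).
It fails at once if the oil bottle or the brush is disturbed (25 mm) (distance of any of oil, brush from where it was at the start of the episode above 0.025 m).
It also fails if it takes over 61 s, if anything falls off the work surface, if the arm or the gripper's body presses on something with over 40 N, if the wrist force passes 120 N, or if a joint passes its speed limit or range.

## Working session

There is one attempt and no reset: what is moved stays moved. The work goes in short steps, Python scripts to look and compute and a shell command to move; the robot and the scene stay as the last step left them, time stands still between calls to the robot, and variables do not carry over. Pictures are saved under pics/ and viewed, and the job is handed in when it is done.

```bash
mkdir -p pics; cat > h.py <<'E'
import numpy as np, cv2
from workcell import env
def grab(n,save):
    f=env.grab_frame(n); im=f["img"][:,:,::-1].copy()
    cv2.imwrite(f"pics/{save}.png",im); np.savez(f"pics/{save}.npz",T=np.array(f["world_from_camera"]),v=f["vertical_fov"],c=[f["cx"],f["cy"]])
    return im
def cam(save):
    d=np.load(f"pics/{save}.npz"); return d["T"],192/np.tan(np.radians(float(d["v"]))/2),d["c"]
def ray(save,u,v):
    T,f,c=cam(save); d=T[:3,:3]@np.array([(u-c[0])/f,(v-c[1])/f,1]); return T[:3,3],d/np.linalg.norm(d)
def onz(save,u,v,z):
    o,d=ray(save,u,v); return o+d*(z-o[2])/d[2]
def tri(obs):
    A=np.zeros((3,3));b=np.zeros(3)
    for s,u,v in obs:
        o,d=ray(s,u,v);P=np.eye(3)-np.outer(d,d);A+=P;b+=P@o
    p=np.linalg.solve(A,b)
    return p,[np.linalg.norm((np.eye(3)-np.outer(ray(*o)[1],ray(*o)[1]))@(p-ray(*o)[0])) for o in obs]
def proj(save,p):
    T,f,c=cam(save); q=np.linalg.inv(T)@np.append(p,1); return q[:2]/q[2]*f+c
def crop(save,x0,y0,x1,y1,k,out):
    im=cv2.imread(f"pics/{save}.png")[y0:y1,x0:x1]; cv2.imwrite(f"pics/{out}.png",cv2.resize(im,None,fx=k,fy=k,interpolation=cv2.INTER_CUBIC))
E
python3 - <<'E'
from h import *
np.set_printoptions(precision=4,suppress=True)
for n in("side","top"):
    grab(n,n+"0"); print(cam(n+"0"))
print(env.state())
E
```

```text
(array([[ -0.9791,  -0.0946,   0.1802, 373.834 ],
       [ -0.2025,   0.5397,  -0.8171, 926.5349],
       [ -0.0199,  -0.8365,  -0.5476, 686.7265],
       [  0.    ,   0.    ,   0.    ,   1.    ]]), np.float64(418.0911062275926), array([261.1109, 198.2118]))
(array([[  -0.0146,   -0.9889,    0.1477,  420.8252],
       [  -0.9998,    0.0168,    0.0136,   48.6133],
       [  -0.0159,   -0.1475,   -0.9889, 1004.1467],
       [   0.    ,    0.    ,    0.    ,    1.    ]]), np.float64(375.17409817126196), array([250.1259, 195.1873]))
{'time_s': 0.1, 'joint_positions': array([-1.0249,  0.3593,  0.0112, -0.0003, -1.2241, -0.2881]), 'dq': array([ 0.0005, -0.0023,  0.0027,  0.0001,  0.0017, -0.0014]), 'effort': array([  0.0004, -58.4161,  29.3754,   7.0156,   0.0102,  -0.    ]), 'tcp_pos': array([ 171.9503, -652.302 ,  236.7047]), 'tool_rot': array([[-0.0005, -0.2549,  0.967 ],
       [ 0.0014,  0.967 ,  0.2549],
       [-1.    ,  0.0015, -0.0002]]), 'ft_force': array([-0.0833,  0.6273, -0.6892]), 'wrist_torque': array([ 0.0036, -0.0304,  0.0162]), 'finger_gap': 0.9983364043651143}
```

View pics/side0.png

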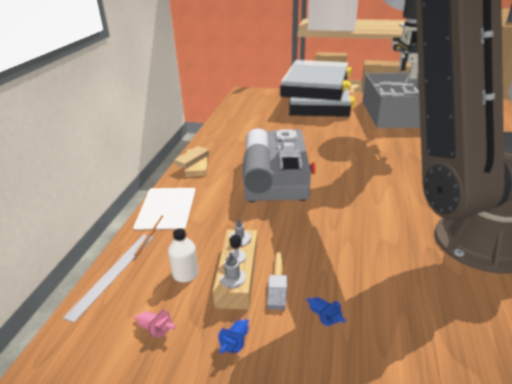

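View pics/top0.png

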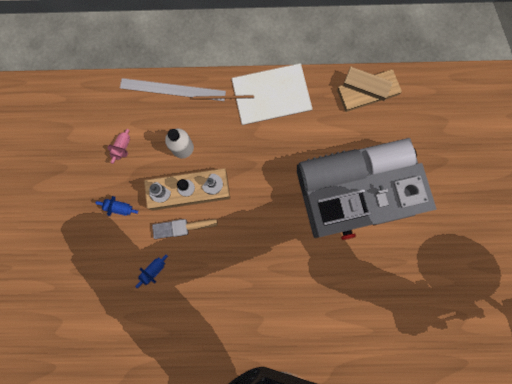

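The side view shows the grinder at about (278,165) and the rack at (236,265). The top view shows the rack at (187,188), the grinder at (367,187), and the blue and pink look-alikes lying loose. I'll enlarge both.

```bash
python3 - <<'E'
from h import *
crop("top0",135,160,240,245,7,"t_rack")
crop("side0",200,205,300,315,5,"s_rack")
crop("top0",290,130,440,245,5,"t_gr")
crop("side0",235,115,325,210,6,"s_gr")
E
```

```text
(no output)
```

View pics/t_rack.png

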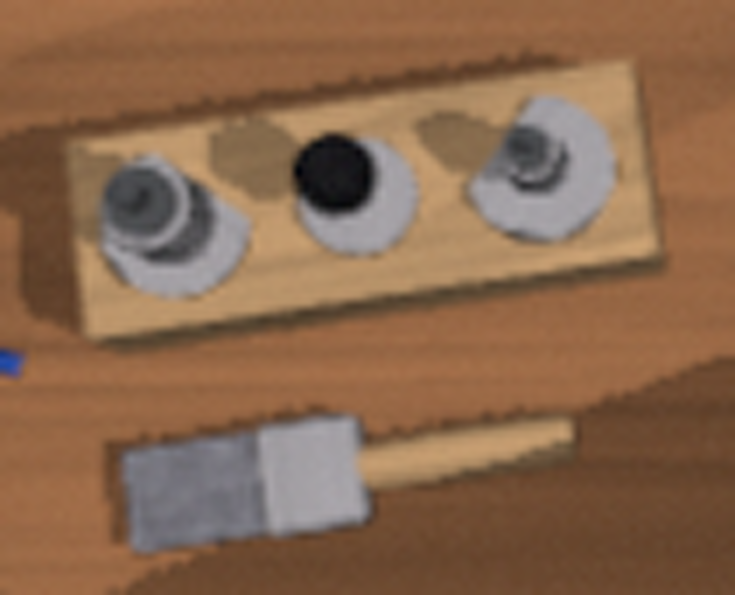

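View pics/s_rack.png

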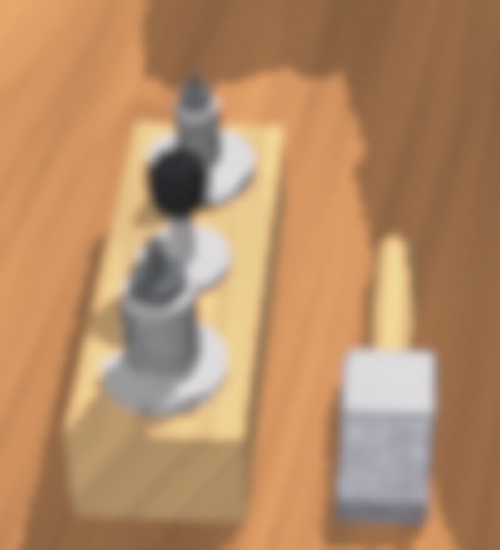

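View pics/t_gr.png

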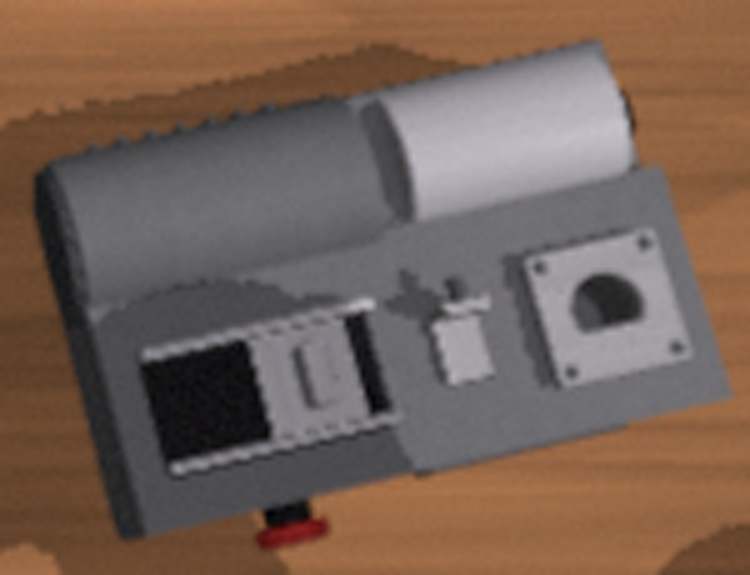

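View pics/s_gr.png

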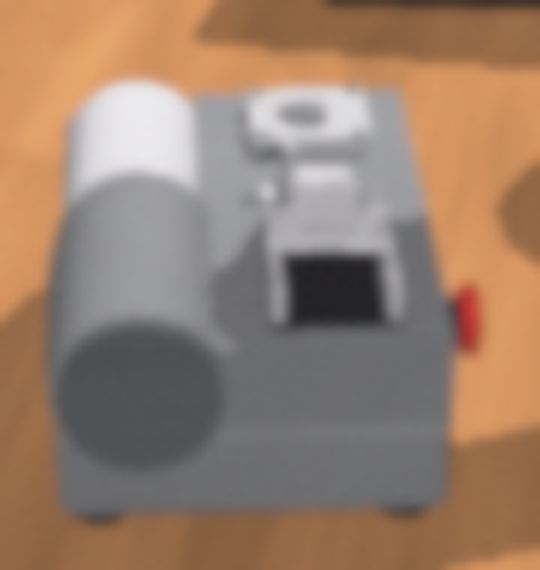

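```bash
cat >> h.py <<'E'
def un(pts,x0,y0,k): return [((x+.5)/k-.5+x0,(y+.5)/k-.5+y0) for x,y in pts]
E
python3 - <<'E'
from h import *
np.set_printoptions(precision=1,suppress=True)
print("rack corners top z50")
R=[onz("top0",u,v,50) for u,v in un([(70,140),(633,62),(660,253),(88,338)],135,160,7)]
for p in R: print(p)
print([np.linalg.norm(R[i]-R[(i+1)%4]) for i in range(4)],sum(R)/4)
R=[onz("side0",u,v,50) for u,v in un([(138,122),(282,127),(247,440),(66,430)],200,205,5)]
for p in R: print(p)
print([np.linalg.norm(R[i]-R[(i+1)%4]) for i in range(4)],sum(R)/4)
print("plate")
R=[onz("top0",u,v,114) for u,v in un([(524,257),(655,229),(692,358),(561,388)],290,130,5)]
for p in R: print(p)
print([np.linalg.norm(R[i]-R[(i+1)%4]) for i in range(4)],sum(R)/4)
R=[onz("side0",u,v,114) for u,v in un([(252,86),(362,88),(372,136),(248,138)],235,115,6)]
for p in R: print(p)
print([np.linalg.norm(R[i]-R[(i+1)%4]) for i in range(4)],sum(R)/4)
crop("top0",140,172,180,207,20,"t_thick")
crop("side0",215,245,255,295,12,"s_thick")
crop("side0",270,125,305,170,13,"s_port")
crop("top0",385,165,435,215,12,"t_port")
E
```

```text
rack corners top z50
[609.  335.5  50. ]
[634.9 126.1  50. ]
[562.9 116.5  50. ]
[534.9 326.9  50. ]
[np.float64(211.02332451417783), np.float64(72.5819272478153), np.float64(212.24879618780864), np.float64(74.6250480466854)] [585.4 226.2  50. ]
[638.6 129.   50. ]
[566.6 120.2  50. ]
[535.8 330.   50. ]
[611.4 338.3  50. ]
[np.float64(72.5249682930961), np.float64(211.98951446327328), np.float64(76.05594544775396), np.float64(211.07019480388942)] [588.1 229.4  50. ]
plate
[ 582.3 -285.6  114. ]
[ 594.9 -349.1  114. ]
[ 532.2 -361.5  114. ]
[ 518.9 -298.6  114. ]
[np.float64(64.70294086076528), np.float64(63.89555117885208), np.float64(64.28628127087053), np.float64(64.7493104214451)] [ 557.1 -323.7  114. ]
[ 597.  -351.4  114. ]
[ 536.3 -358.4  114. ]
[ 522.5 -297.3  114. ]
[ 587.4 -284.2  114. ]
[np.float64(61.14009666417434), np.float64(62.668712121428676), np.float64(66.23687949978746), np.float64(67.92870234035699)] [ 560.8 -322.8  114. ]
```

View pics/t_thick.png

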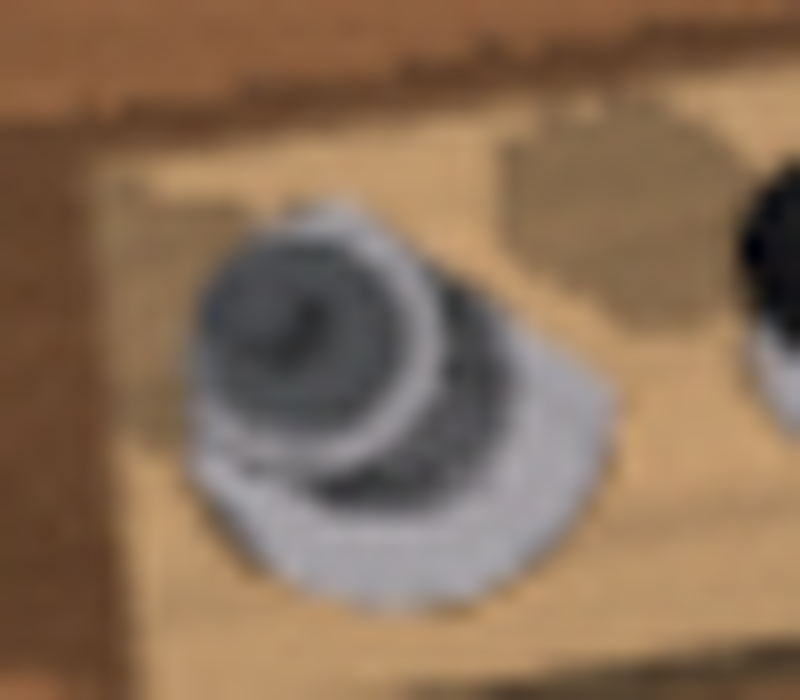

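View pics/s_thick.png

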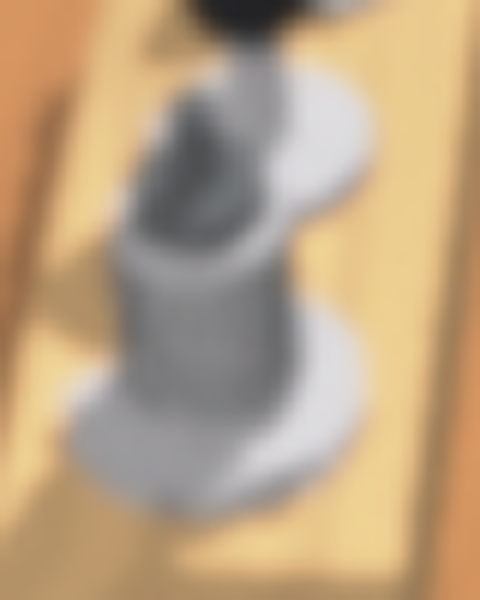

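View pics/s_port.png

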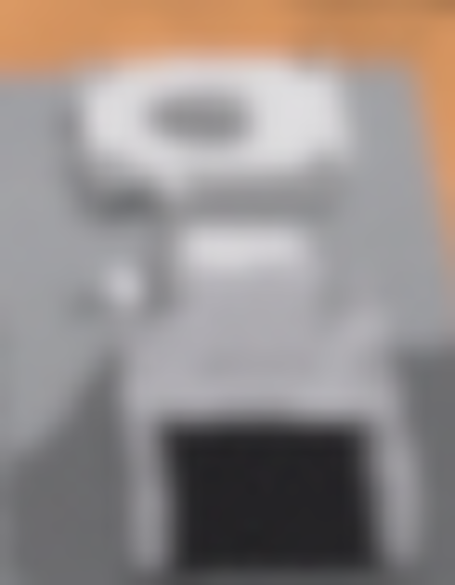

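View pics/t_port.png

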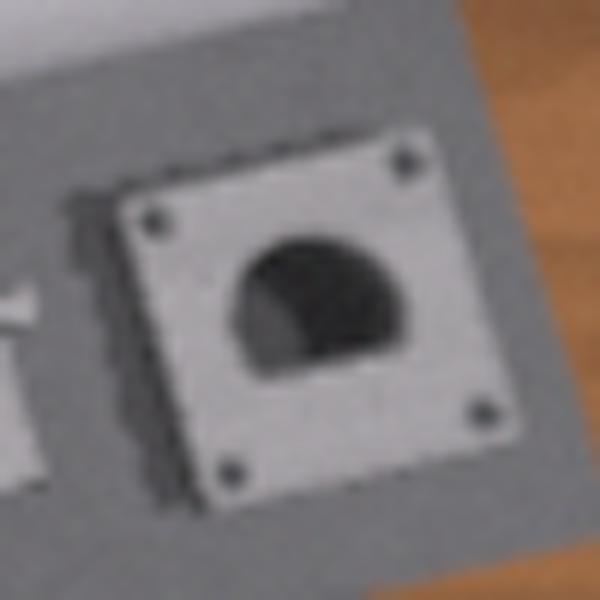

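```bash
cat >> h.py <<'E'
def circ(x,y,z,r,yaw=0,flat=None):
    a=np.linspace(0,2*np.pi,73); P=np.c_[r*np.cos(a),r*np.sin(a)]
    if flat: P[:,0]=np.maximum(P[:,0],-flat)
    c,s=np.cos(yaw),np.sin(yaw); P=P@np.array([[c,s],[-s,c]])
    return np.c_[P+[x,y],np.full(73,z)]
def over(save,box,k,out,curves):
    x0,y0,x1,y1=box; im=cv2.imread(f"pics/{save}.png")[y0:y1,x0:x1]; im=cv2.resize(im,None,fx=k,fy=k,interpolation=cv2.INTER_CUBIC)
    for C,col in curves:
        q=np.array([(proj(save,p)-[x0,y0]+.5)*k-.5 for p in C]); cv2.polylines(im,[np.round(q).astype(int)],False,col,1,cv2.LINE_AA)
    cv2.imwrite(f"pics/{out}.png",im)
def chuck(x,y,zf,yaw):
    return [(circ(x,y,zf+7,27,yaw,17),(0,0,255)),(circ(x,y,zf+48,16),(0,255,0)),(circ(x,y,zf,27,yaw,17),(255,0,255)),(circ(x,y,zf+7,16),(255,255,0))]
E
python3 - <<'E'
from h import *
np.set_printoptions(precision=1,suppress=True)
t=un([(315,350)],140,172,20)[0]; s=un([(205,231)],215,245,12)[0]
print("griptop",tri([("top0",*t),("side0",*s)]), onz("top0",*t,98),onz("side0",*s,98))
a,b=[onz("top0",u,v,57) for u,v in un([(350,200),(615,385)],140,172,20)]
d=b-a; print(a,b,np.linalg.norm(d),np.degrees(np.arctan2(d[1],d[0])))
n=np.array([-d[1],d[0],0])/np.linalg.norm(d); n*= 1 if n[0]>0 else -1
m=(a+b)/2-17*n; print(m, np.degrees(np.arctan2(-n[1],-n[0])))
# plate/hole heights
for tt,ss in zip(un([(524,257),(655,229),(692,358),(561,388)],290,130,5),un([(248,138),(252,86),(362,88),(372,136)],235,115,6)): print(tri([("top0",*tt),("side0",*ss)]))
# oil, dresser, slim
yaw=np.radians(145)
over("top0",(140,172,180,207),20,"o_t",chuck(571.5,297,50,yaw))
over("side0",(215,245,255,295),12,"o_s",chuck(574,299,50,yaw))
print(onz("top0",175,134,125),onz("side0",180,234,125))
E
```

```text
griptop (array([578.1, 295.9,  91.9]), [np.float64(1.5503238230574328), np.float64(1.5503238230574192)]) [575.4 294.   98. ] [577.5 302.3  98. ]
[602. 301.  57.] [577.2 266.3  57. ] 42.59443168484186 -125.51192320470467
[575.8 293.6  57. ] 144.48807679529534
(array([ 585.1, -285.8,  113. ]), [np.float64(2.5860284451196085), np.float64(2.5860284451196196)])
(array([ 595.6, -348.5,  115.2]), [np.float64(0.9192947004425515), np.float64(0.9192947004425399)])
(array([ 534.6, -362.2,  112.2]), [np.float64(2.1539397566303924), np.float64(2.1539397566305043)])
(array([ 520.8, -298.8,  113.2]), [np.float64(1.8458744667259914), np.float64(1.8458744667261195)])
[706.  241.5 125. ] [704.3 258.6 125. ]
```

View pics/o_t.png

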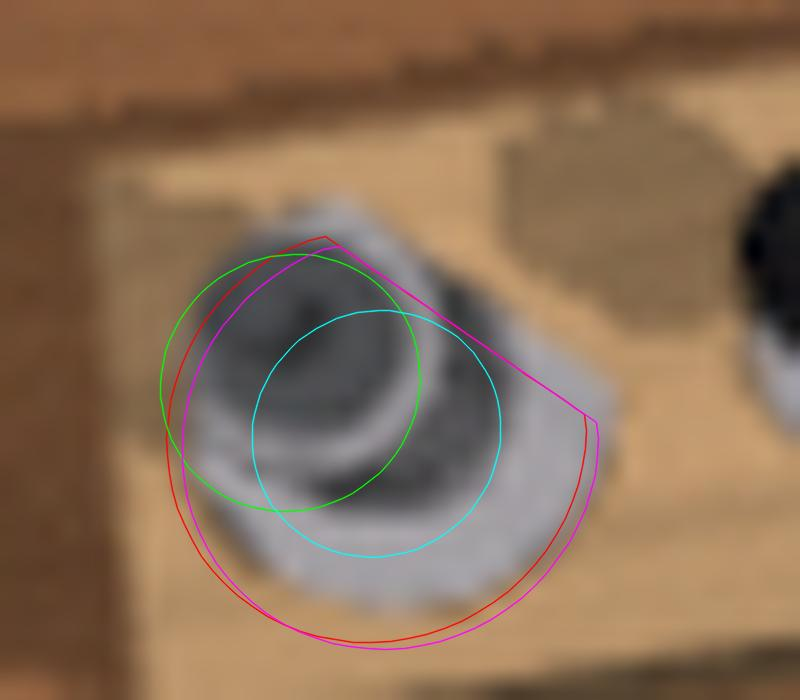

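View pics/o_s.png

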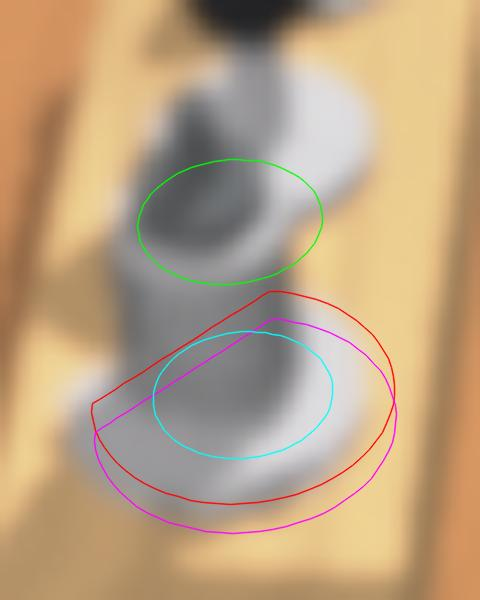

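The top view's leftmost part, (157,190), has the thick ringed grip, the D flange and the 32 mm width, so it is the chuck to load. The other two are the black-knobbed dresser at (183,186) and the slim chuck at (211,183). The crop confirms this. Blue and pink parts lie loose on the bench. The thick chuck stands at about (577,294), and its flat faces (+x,-y), so its x axis is at about 144.5°. The port is at about (558,-323) with yaw 11.5°.

```bash
cat >> h.py <<'E'
def go(target,psi,cur=None,cpsi=None):
    """rows values to reach target(mm), psi deg; cur = commanded (default measured)"""
    s=env.state()
    if cur is None: cur=s["tcp_pos"]
    if cpsi is None: cpsi=np.degrees(np.arctan2(s["tool_rot"][1,1],s["tool_rot"][0,1]))
    d=np.array(target)-cur; a=np.radians(cpsi)
    t=[-d[2],d[0]*np.cos(a)+d[1]*np.sin(a),d[0]*np.sin(a)-d[1]*np.cos(a)]
    tr=-np.radians((psi-cpsi+180)%360-180)
    print("translation m",np.round(np.array(t)/1000,4),"turn",round(tr,4),"len",round(float(np.linalg.norm(d)),1))
E
python3 - <<'E'
from h import *
p0=[172.068,-652.677,237.561]
go([460,-250,270],150,p0,104.77)
go([577,294,270],190,[460,-250,270],150)
E
```

```text
translation m [-0.0324  0.316   0.3811] turn -0.7894 len 496.1
translation m [0.     0.1707 0.5296] turn -0.6981 len 556.4
```

```bash
python3 -m handwheel '[{"claw":60,"translation":[-0.0027,0.0263,0.0318],"turn":-0.066},{"claw":60,"translation":[-0.0054,0.0527,0.0635],"turn":-0.132},{"claw":60,"translation":[-0.0081,0.079,0.0953],"turn":-0.197},{"claw":60,"translation":[-0.0108,0.1053,0.127],"turn":-0.263},{"claw":60,"translation":[-0.0135,0.1317,0.1588],"turn":-0.329},{"claw":60,"translation":[-0.0162,0.158,0.1905],"turn":-0.395},{"claw":60,"translation":[-0.0189,0.1843,0.2223],"turn":-0.461},{"claw":60,"translation":[-0.0216,0.2107,0.2541],"turn":-0.526},{"claw":60,"translation":[-0.0243,0.237,0.2858],"turn":-0.592},{"claw":60,"translation":[-0.027,0.2633,0.3176],"turn":-0.658},{"claw":60,"translation":[-0.0297,0.2897,0.3493],"turn":-0.724},{"claw":60,"translation":[-0.0324,0.316,0.3811],"turn":-0.7894}]'; python3 -c "
from h import *
go([577,294,270],190)
go([577,294,270],190,[460,-250,270],150)"
```

```text
time_s: 1.1
tcp_pos: [460.5, -248.0, 270.1]
tool_rot: [[0.0, -0.868, 0.497], [0.0, 0.497, 0.868], [-1.0, 0.0, 0.0]]
ft_force: [0.6, -0.5, -0.2]
finger_gap: 0.602
translation m [1.000e-04 1.684e-01 5.282e-01] turn -0.6948 len 554.3
translation m [0.     0.1707 0.5296] turn -0.6981 len 556.4
```

```bash
python3 -m handwheel '[{"claw":60,"translation":[0,0.0128,0.0397],"turn":-0.06},{"claw":60,"translation":[0,0.0256,0.0794],"turn":-0.12},{"claw":60,"translation":[0,0.0384,0.1191],"turn":-0.18},{"claw":60,"translation":[0,0.0512,0.1588],"turn":-0.24},{"claw":60,"translation":[0,0.064,0.1985],"turn":-0.3},{"claw":60,"translation":[0,0.0768,0.2382],"turn":-0.36},{"claw":60,"translation":[0,0.0896,0.278],"turn":-0.42},{"claw":60,"translation":[0,0.1024,0.3177],"turn":-0.48},{"claw":60,"translation":[0,0.1152,0.3574],"turn":-0.54},{"claw":60,"translation":[0,0.128,0.3971],"turn":-0.6},{"claw":60,"translation":[0,0.1408,0.4368],"turn":-0.66},{"claw":60,"translation":[0,0.1536,0.4765],"turn":-0.698}]'; python3 -c "
from h import *
go([577,294,190],190)"
```

```text
time_s: 2.1
tcp_pos: [564.9, 241.0, 269.8]
tool_rot: [[-0.0, -0.984, -0.177], [-0.0, -0.177, 0.984], [-1.0, 0.0, -0.0]]
ft_force: [1.1, -0.5, 0.5]
finger_gap: 0.601
translation m [ 0.0798 -0.0213  0.05  ] turn 0.0034 len 96.5
```

```bash
python3 -m handwheel '[{"claw":60,"translation":[0.02,-0.007,0.017],"turn":0},{"claw":60,"translation":[0.05,-0.014,0.034],"turn":0},{"claw":60,"translation":[0.08,-0.021,0.05],"turn":0},{"claw":60,"translation":[0.08,-0.021,0.05],"turn":0},{"claw":60,"translation":[0.08,-0.021,0.05],"turn":0}]'; python3 - <<'E'
from h import *
grab("top","top1");grab("side","side1")
crop("top1",130,150,230,225,7,"t1");crop("side1",180,170,300,310,4,"s1")
print(env.state()["tcp_pos"])
E
```

```text
time_s: 2.52
tcp_pos: [576.0, 291.6, 187.3]
tool_rot: [[-0.004, -0.985, -0.175], [-0.004, -0.175, 0.985], [-1.0, 0.005, -0.003]]
ft_force: [0.5, -0.5, 1.9]
finger_gap: 0.599
[577.47618659 291.5714069  190.76629008]
```

View pics/t1.png

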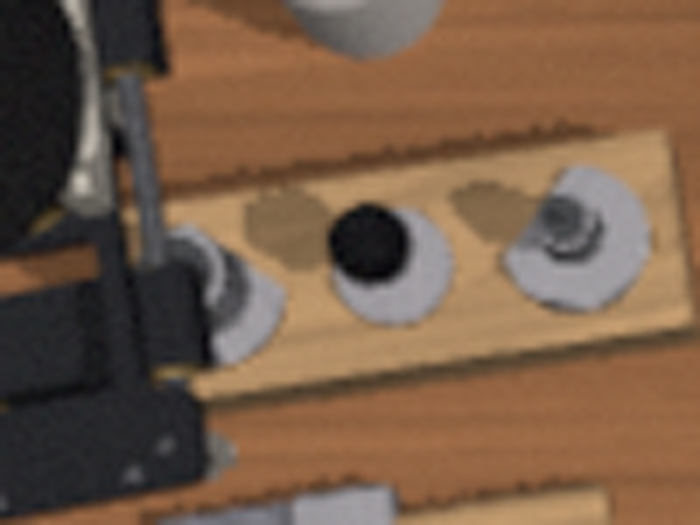

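View pics/s1.png

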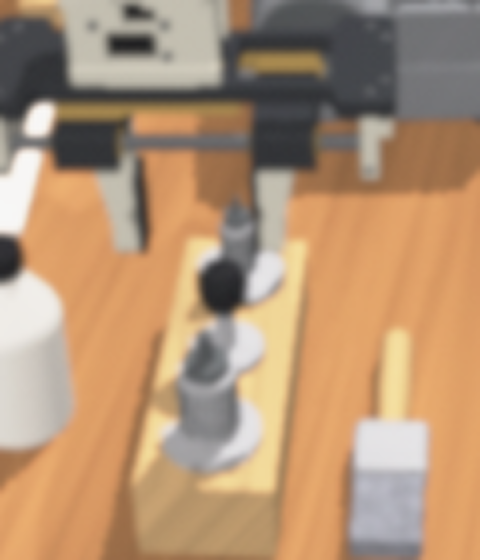

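```bash
python3 - <<'E'
from h import *
np.set_printoptions(precision=1,suppress=True)
crop("side1",195,195,265,240,11,"s1b")
print(onz("side1",230.4,232.3,179.7))
E
```

```text
[575.5 300.7 179.7]
```

View pics/s1b.png

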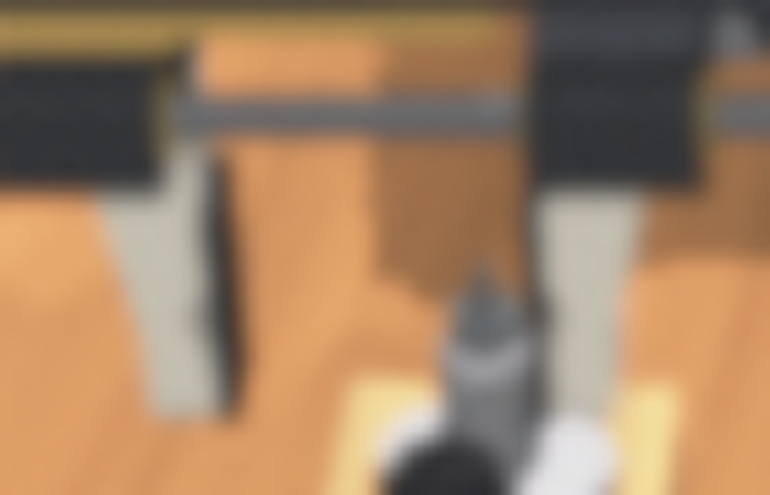

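```bash
python3 - <<'E'
from h import *
yaw=np.radians(145)
over("side0",(215,245,255,295),12,"o_s",chuck(579,294.5,50,yaw))
over("top0",(140,172,180,207),16,"o_t",chuck(576,293.6,50,np.radians(144.5)))
a=cv2.imread("pics/o_s.png");b=cv2.imread("pics/o_t.png")
h=600;o=np.zeros((600,480+320*2,3),np.uint8)
cv2.imwrite("pics/o2.png",np.hstack([cv2.resize(a,(400,500)),cv2.resize(b,(400,350))[:350].copy() if 0 else np.vstack([cv2.resize(b,(400,350)),np.zeros((150,400,3),np.uint8)])]))
E
```

```text
(no output)
```

View pics/o2.png

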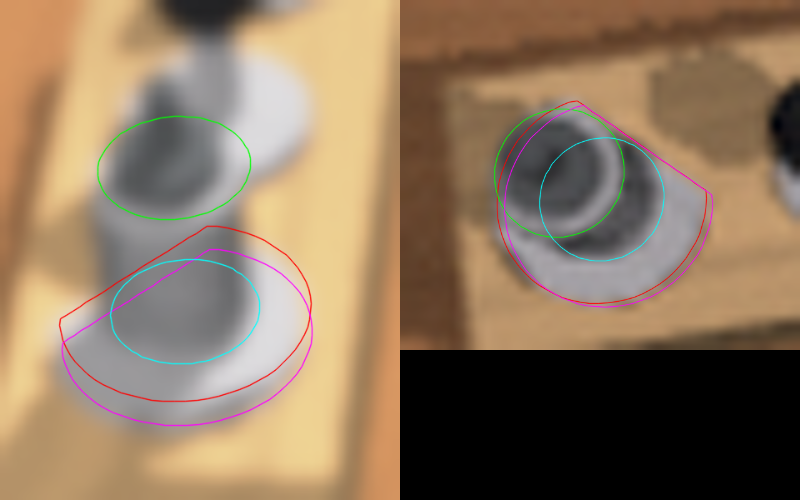

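```bash
python3 -c "
from h import *
go([578,295,76],190)"
```

```text
translation m [ 0.1148 -0.0011  0.0033] turn 0.0001 len 114.8
```

```bash
python3 -m handwheel '[{"claw":60,"translation":[0.02,-0.001,0.0033],"turn":0},{"claw":60,"translation":[0.045,-0.001,0.0033],"turn":0},{"claw":60,"translation":[0.07,-0.001,0.0033],"turn":0},{"claw":60,"translation":[0.09,-0.001,0.0033],"turn":0},{"claw":60,"translation":[0.105,-0.001,0.0033],"turn":0},{"claw":60,"translation":[0.115,-0.001,0.0033],"turn":0},{"claw":60,"translation":[0.115,-0.001,0.0033],"turn":0},{"claw":60,"translation":[0.115,-0.001,0.0033],"turn":0}]'; python3 - <<'E'
from h import *
print(env.state()["ft_force"])
grab("top","top2");grab("side","side2")
crop("side2",195,195,275,300,5,"s2")
print(env.state()["tcp_pos"])
E
```

```text
time_s: 3.28
tcp_pos: [578.2, 295.1, 76.2]
tool_rot: [[0.001, -0.985, -0.173], [0.001, -0.173, 0.985], [-1.0, -0.001, 0.0]]
ft_force: [0.1, 0.1, 0.6]
finger_gap: 0.601
[0.12112086 0.06156315 0.6304797 ]
[578.50738941 295.68531218  76.88585451]
```

View pics/s2.png

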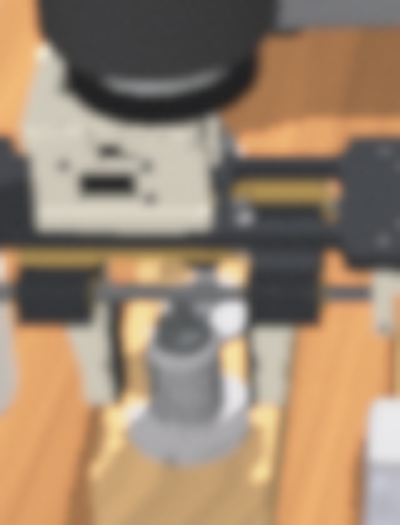

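The fingers straddle the grip evenly in the side view: pads at crop x≈120 and 250, grip at 150-222. Next I close.

```bash
python3 -m handwheel '[{"claw":20,"translation":[0,0,0],"turn":0},{"claw":20,"translation":[0,0,0],"turn":0},{"claw":20,"translation":[0,0,0],"turn":0},{"claw":20,"translation":[0,0,0],"turn":0},{"claw":20,"translation":[0,0,0],"turn":0},{"claw":20,"translation":[0,0,0],"turn":0},{"claw":20,"translation":[0,0,0],"turn":0}]'; python3 -c "
from h import *
print(env.state())"
```

```text
time_s: 3.97
tcp_pos: [577.7, 295.4, 75.5]
tool_rot: [[0.001, -0.985, -0.174], [0.0, -0.174, 0.985], [-1.0, -0.001, 0.0]]
ft_force: [-1.1, -0.2, 5.5]
finger_gap: 0.363
{'time_s': 3.9667, 'joint_positions': array([ 7.72798693e-01,  4.53674727e-01, -2.41841742e-01,  2.69216862e-04,
       -8.74636331e-01, -5.98320773e-01]), 'dq': array([-6.89323074e-04,  8.31463718e-05, -4.81265072e-04, -1.45229415e-03,
        6.50850864e-04,  2.35180143e-05]), 'effort': array([-2.51789885e-01, -5.70386481e+01,  2.27120537e+01,  5.30814797e+00,
        2.86630746e-01,  2.20006029e-02]), 'tcp_pos': array([577.74387702, 295.36763474,  75.47591306]), 'tool_rot': array([[ 6.04968952e-04, -9.84787134e-01, -1.73764019e-01],
       [ 3.01387381e-04, -1.73763863e-01,  9.84787301e-01],
       [-9.99999772e-01, -6.48136024e-04,  1.91680673e-04]]), 'ft_force': array([-1.09308612, -0.19637732,  5.51826585]), 'wrist_torque': array([-0.02638721,  0.46346351, -0.03174007]), 'finger_gap': 0.36295026051561435}
```

Gripped: the gap of 0.363 is 31.9 mm, which matches the 32 mm grip. Next I lift straight up and look.

```bash
python3 -m handwheel '[{"claw":20,"translation":[-0.01,0,0],"turn":0},{"claw":20,"translation":[-0.03,0,0],"turn":0},{"claw":20,"translation":[-0.055,0,0],"turn":0},{"claw":20,"translation":[-0.085,0,0],"turn":0},{"claw":20,"translation":[-0.115,0,0],"turn":0},{"claw":20,"translation":[-0.14,0,0],"turn":0},{"claw":20,"translation":[-0.155,0,0],"turn":0},{"claw":20,"translation":[-0.165,0,0],"turn":0},{"claw":20,"translation":[-0.165,0,0],"turn":0}]'; python3 - <<'E'
from h import *
grab("side","side3"); crop("side3",195,165,295,300,4,"s3")
print(env.state()["finger_gap"],env.state()["tcp_pos"])
a=[578,295.5,240.5]
go([568,-20,240],125,a,190)
go([559,-323,240],57,[568,-20,240],125)
E
```

```text
time_s: 4.72
tcp_pos: [578.0, 295.5, 242.3]
tool_rot: [[0.002, -0.985, -0.174], [0.002, -0.174, 0.985], [-1.0, -0.003, 0.001]]
ft_force: [0.1, 0.4, -1.1]
finger_gap: 0.361
0.36026109463780653 [577.40390226 295.23381003 240.3656305 ]
translation m [ 0.0005  0.0646 -0.309 ] turn 1.1345 len 315.7
translation m [ 0.     -0.243  -0.1812] turn 1.1868 len 303.1
```

View pics/s3.png

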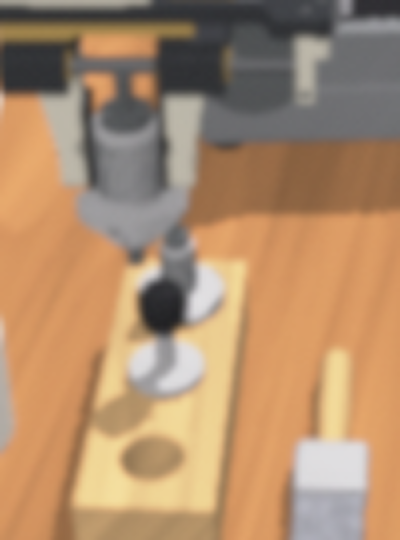

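The chuck hangs upright in the jaws at crop (128,160), and the neighbours are undisturbed. Next I carry it over to the port.

```bash
python3 -m handwheel '[{"claw":20,"translation":[0,0.0065,-0.031],"turn":0.113},{"claw":20,"translation":[0,0.013,-0.062],"turn":0.227},{"claw":20,"translation":[0,0.0195,-0.093],"turn":0.34},{"claw":20,"translation":[0,0.026,-0.124],"turn":0.454},{"claw":20,"translation":[0,0.0325,-0.155],"turn":0.567},{"claw":20,"translation":[0,0.039,-0.186],"turn":0.681},{"claw":20,"translation":[0,0.0455,-0.217],"turn":0.794},{"claw":20,"translation":[0,0.052,-0.248],"turn":0.908},{"claw":20,"translation":[0,0.0585,-0.279],"turn":1.021},{"claw":20,"translation":[0,0.0646,-0.309],"turn":1.1345}]' && python3 -m handwheel '[{"claw":20,"translation":[0,-0.022,-0.0165],"turn":0.108},{"claw":20,"translation":[0,-0.044,-0.033],"turn":0.216},{"claw":20,"translation":[0,-0.066,-0.049],"turn":0.324},{"claw":20,"translation":[0,-0.088,-0.066],"turn":0.432},{"claw":20,"translation":[0,-0.11,-0.082],"turn":0.54},{"claw":20,"translation":[0,-0.132,-0.099],"turn":0.647},{"claw":20,"translation":[0,-0.155,-0.115],"turn":0.755},{"claw":20,"translation":[0,-0.177,-0.132],"turn":0.863},{"claw":20,"translation":[0,-0.2,-0.149],"turn":0.97},{"claw":20,"translation":[0,-0.222,-0.165],"turn":1.08},{"claw":20,"translation":[0,-0.243,-0.1812],"turn":1.1868},{"claw":20,"translation":[0,-0.243,-0.1812],"turn":1.1868}]'; python3 - <<'E'
from h import *
print(env.state()["tcp_pos"],env.state()["finger_gap"])
go([559,-323,190],57)
E
```

```text
time_s: 5.6
tcp_pos: [566.1, -22.0, 238.0]
tool_rot: [[-0.003, -0.569, 0.823], [-0.0, 0.823, 0.569], [-1.0, 0.002, -0.003]]
ft_force: [0.1, 0.6, -2.2]
finger_gap: 0.358
time_s: 6.6
tcp_pos: [556.9, -326.8, 236.9]
tool_rot: [[-0.004, 0.553, 0.833], [0.001, 0.833, -0.553], [-1.0, -0.002, -0.004]]
ft_force: [0.3, 0.1, -2.9]
finger_gap: 0.359
[ 556.86773381 -326.80682032  236.93588993] 0.3590855573055208
translation m [ 0.0469  0.0044 -0.0003] turn -0.0098 len 47.1
```

```bash
python3 -m handwheel '[{"claw":20,"translation":[0.02,0,0],"turn":0},{"claw":20,"translation":[0.045,0,0],"turn":0},{"claw":20,"translation":[0.045,0,0],"turn":0},{"claw":20,"translation":[0.045,0,0],"turn":0},{"claw":20,"translation":[0.045,0,0],"turn":0}]'; python3 - <<'E'
from h import *
grab("top","top4");grab("side","side4")
print(env.state()["tcp_pos"],env.state()["tool_rot"])
crop("top4",370,145,450,220,9,"t4");crop("side4",250,70,330,165,6,"s4")
E
```

```text
time_s: 7.02
tcp_pos: [558.6, -323.3, 195.1]
tool_rot: [[-0.001, 0.544, 0.839], [-0.0, 0.839, -0.544], [-1.0, -0.001, -0.001]]
ft_force: [0.1, 0.1, -0.8]
finger_gap: 0.362
[ 559.15355655 -323.41235506  196.26515776] [[ 1.53357688e-03  5.44226485e-01  8.38936935e-01]
 [-7.67809357e-04  8.38938315e-01 -5.44225977e-01]
 [-9.99998529e-01  1.90468750e-04  1.70443860e-03]]
```

View pics/t4.png

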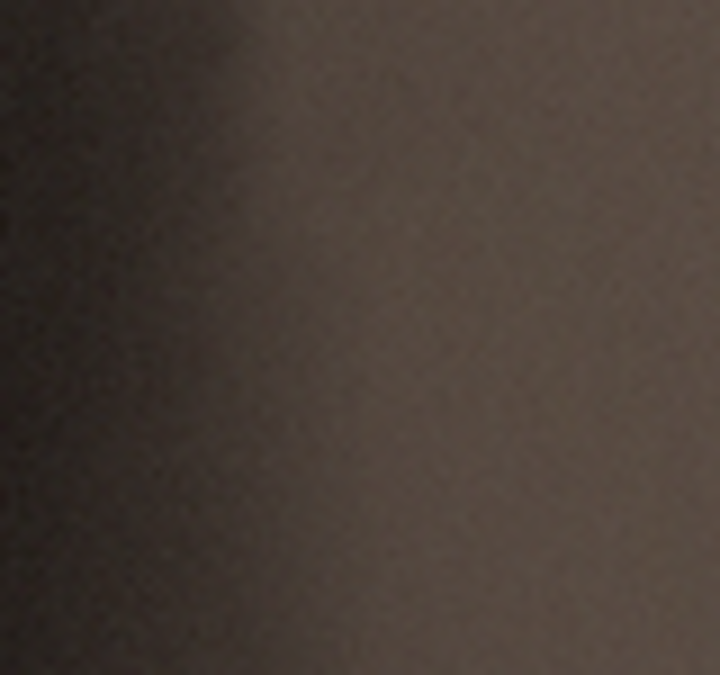

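View pics/s4.png

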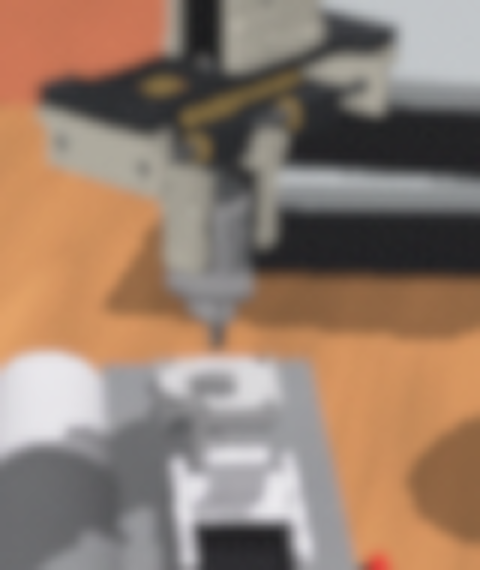

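```bash
cat >> h.py <<'E'
def port(x,y,yaw,z=114):
    c,s=np.cos(yaw),np.sin(yaw); S=np.array([[32,32],[-32,32],[-32,-32],[32,-32],[32,32]])@np.array([[c,s],[-s,c]])+[x,y]
    return [(np.c_[S,np.full(5,z)],(255,0,0)),(circ(x,y,z,17.2,yaw,9.6),(0,0,255))]
E
python3 - <<'E'
from h import *
x,y,z=559.15,-323.4,170.8
yaw=np.radians(11.5)
C=chuck(x,y,z,yaw)+[(circ(x,y,z-18,12.5,yaw,8.5),(0,165,255)),(np.array([[x,y,z-38],[x,y,z-18]]),(0,255,255))]
over("side4",(265,95,315,150),13,"o_s4",C+port(560,-323,yaw))
over("side4",(265,95,315,150),13,"o_s4n",[])
a=cv2.imread("pics/o_s4.png");b=cv2.imread("pics/o_s4n.png")
cv2.imwrite("pics/o4.png",cv2.resize(np.hstack([a,b]),(800,440)))
over("top0",(385,165,435,215),12,"o_tp",port(557.1,-323.7,yaw))
E
```

```text
(no output)
```

View pics/o4.png

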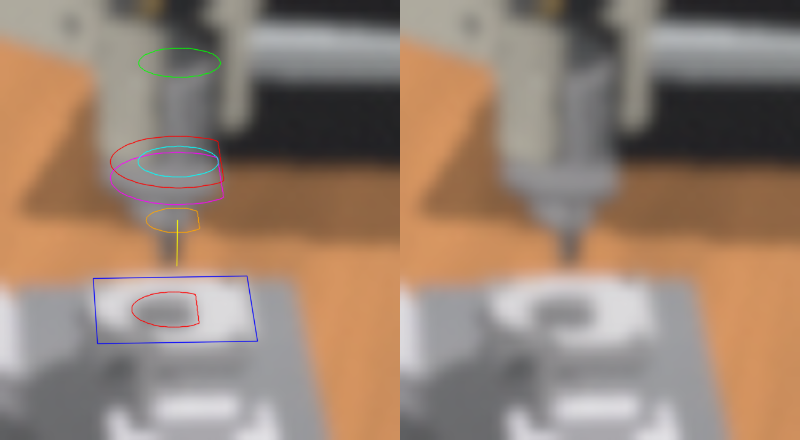

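View pics/o_tp.png

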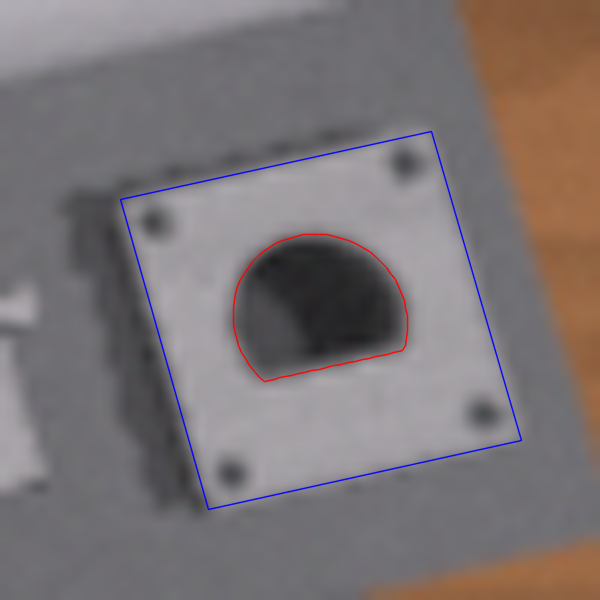

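The top view at the port is fully blocked by the arm. In the side view the held chuck's drill tip is at crop (570,265), a little left of the model. To separate camera bias from the in-hand offset, I'll turn the chuck half a turn in place and compare.

```bash
python3 -m handwheel '[{"claw":20,"translation":[0,0,0],"turn":-0.12},{"claw":20,"translation":[0,0,0],"turn":-0.24},{"claw":20,"translation":[0,0,0],"turn":-0.36},{"claw":20,"translation":[0,0,0],"turn":-0.48},{"claw":20,"translation":[0,0,0],"turn":-0.6},{"claw":20,"translation":[0,0,0],"turn":-0.72},{"claw":20,"translation":[0,0,0],"turn":-0.84},{"claw":20,"translation":[0,0,0],"turn":-0.96},{"claw":20,"translation":[0,0,0],"turn":-1.08},{"claw":20,"translation":[0,0,0],"turn":-1.2},{"claw":20,"translation":[0,0,0],"turn":-1.32},{"claw":20,"translation":[0,0,0],"turn":-1.44}]' && python3 -m handwheel '[{"claw":20,"translation":[0,0,0],"turn":-0.12},{"claw":20,"translation":[0,0,0],"turn":-0.24},{"claw":20,"translation":[0,0,0],"turn":-0.36},{"claw":20,"translation":[0,0,0],"turn":-0.48},{"claw":20,"translation":[0,0,0],"turn":-0.6},{"claw":20,"translation":[0,0,0],"turn":-0.72},{"claw":20,"translation":[0,0,0],"turn":-0.84},{"claw":20,"translation":[0,0,0],"turn":-0.96},{"claw":20,"translation":[0,0,0],"turn":-1.08},{"claw":20,"translation":[0,0,0],"turn":-1.2},{"claw":20,"translation":[0,0,0],"turn":-1.32},{"claw":20,"translation":[0,0,0],"turn":-1.44}]' && python3 -m handwheel '[{"claw":20,"translation":[0,0,0],"turn":-0.12},{"claw":20,"translation":[0,0,0],"turn":-0.24},{"claw":20,"translation":[0,0,0],"turn":-0.2616},{"claw":20,"translation":[0,0,0],"turn":-0.2616},{"claw":20,"translation":[0,0,0],"turn":-0.2616}]';  python3 - <<'E'
from h import *
grab("side","side5");print(env.state()["tcp_pos"],env.state()["tool_rot"][:,1],env.state()["joint_positions"])
x,y,z=[*env.state()["tcp_pos"]]; z-=25.5
yaw=np.radians(191.5)
C=chuck(x,y,z,yaw)+[(circ(x,y,z-18,12.5,yaw,8.5),(0,165,255)),(np.array([[x,y,z-38],[x,y,z-18]]),(0,255,255))]
over("side5",(265,95,315,150),13,"o_s5",C+port(560,-323,np.radians(11.5)))
over("side5",(265,95,315,150),13,"o_s5n",[])
a=cv2.imread("pics/o_s5.png");b=cv2.imread("pics/o_s5n.png")
cv2.imwrite("pics/o5.png",cv2.resize(np.hstack([a,b]),(800,440)))
E
```

```text
time_s: 8.12
tcp_pos: [559.1, -323.3, 196.5]
tool_rot: [[0.002, -0.765, 0.645], [-0.001, 0.645, 0.765], [-1.0, -0.002, 0.001]]
ft_force: [0.2, -0.1, -2.0]
finger_gap: 0.357
time_s: 9.12
tcp_pos: [559.0, -323.3, 196.5]
tool_rot: [[0.002, -0.739, -0.674], [-0.001, -0.674, 0.739], [-1.0, -0.001, -0.002]]
ft_force: [0.6, -0.4, -2.5]
finger_gap: 0.358
time_s: 9.53
tcp_pos: [558.7, -323.3, 195.7]
tool_rot: [[0.001, -0.548, -0.837], [-0.0, -0.837, 0.548], [-1.0, -0.0, -0.001]]
ft_force: [-0.1, 0.3, -1.7]
finger_gap: 0.358
[ 558.63386057 -323.28880673  195.49164935] [-5.47279038e-01 -8.36950176e-01 -2.39283258e-04] [-2.22876883e-01  3.38159770e-01 -1.17007266e-01  4.28176923e-05
 -1.11483985e+00  1.21454454e+00]
```

View pics/o5.png

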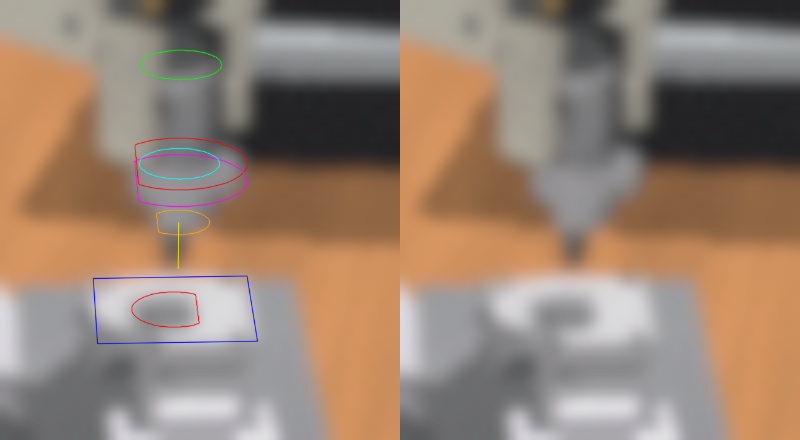

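```bash
python3 - <<'E'
from h import *
for n in ("side4","side5"):
    g=cv2.cvtColor(cv2.imread(f"pics/{n}.png"),cv2.COLOR_BGR2LAB).astype(float)
    for v in (124,125,126,127):
        print(n,v,g[v,276:298,1].astype(int), g[v,276:298,2].astype(int))
for n in ("side4","side5","side0"):
    g=cv2.cvtColor(cv2.imread(f"pics/{n}.png"),cv2.COLOR_BGR2GRAY).astype(int)
    for v in (132,133,134,135): print(n,v,g[v,274:302])
E
```

```text
side4 124 [146 146 145 145 145 144 143 141 137 133 132 137 142 144 145 144 144 143
 143 143 142 142] [163 163 163 162 162 161 159 153 145 135 133 142 153 160 162 161 159 158
 157 157 156 157]
side4 125 [146 146 146 146 146 146 145 144 140 134 134 139 143 146 146 146 145 145
 144 144 144 144] [164 164 164 164 164 163 162 158 150 139 137 148 159 163 164 163 163 162
 161 160 160 160]
side4 126 [146 146 146 146 146 146 146 144 141 136 135 141 144 146 146 146 146 146
 145 145 145 145] [164 164 164 164 164 164 163 161 152 142 140 150 160 164 165 164 163 162
 162 161 161 161]
side4 127 [146 146 146 146 147 147 146 145 142 138 138 142 145 146 146 146 146 145
 144 145 144 145] [164 164 163 164 164 164 163 161 155 147 146 153 160 163 163 163 162 161
 160 160 161 161]
side5 124 [146 145 145 145 145 144 144 143 140 135 131 132 137 141 144 144 144 143
 142 143 142 142] [163 163 163 162 161 161 161 157 151 139 132 134 143 152 157 160 159 158
 157 157 156 157]
side5 125 [146 146 146 146 146 145 145 145 142 137 133 135 140 144 146 146 146 145
 144 144 145 144] [164 164 164 164 164 164 163 161 155 14
[... 1235 characters left out ...]
7 136 138 140 145 161 187 210 218
 218 218 215 206 187 167 159 157 157 157]
side5 135 [144 136 144 162 177 186 184 170 150 138 139 147 152 159 173 195 212 217
 217 214 209 202 188 169 159 158 158 158]
side0 132 [159 165 186 207 216 217 214 202 189 179 175 173 174 179 190 207 218 221
 222 221 218 205 183 167 162 161 160 161]
side0 133 [153 157 183 212 219 218 209 187 165 154 152 151 154 158 173 197 216 221
 222 222 219 209 188 169 163 161 161 161]
side0 134 [148 149 179 210 219 218 209 186 164 150 146 144 144 149 165 192 215 221
 222 221 219 211 192 172 163 161 161 162]
side0 135 [149 149 174 204 216 216 213 202 186 172 164 160 158 163 177 199 216 220
 221 218 214 208 194 174 164 162 161 162]
```

```bash
python3 - <<'E'
from h import *
for n in ("side4","side5"):
    g=cv2.cvtColor(cv2.imread(f"pics/{n}.png"),cv2.COLOR_BGR2LAB).astype(float)[:,:,2]
    c=[]
    for v in (123,124,125,126,127):
        r=g[v,278:294]; base=np.interp(np.arange(16),[0,15],[r[:3].mean(),r[-3:].mean()]); w=np.clip(base-r-3,0,None); c.append((w*np.arange(278,294)).sum()/w.sum())
    print(n,np.round(c,2))
for (x,y,z) in [(559.15,-323.4,136),(558.63,-323.3,135),(560,-323.4,136),(559.15,-320,136)]:
    print([np.round(proj("side4",[x,y,z+d]),2) for d in (-4,0,8)])
# hole edges at row 133: model
def hole(x,y):
    P=circ(x,y,114,17.2,np.radians(11.5),9.6); q=np.array([proj("side0",p) for p in P]); return q
for (x,y) in [(560,-323),(562,-323),(560,-326)]:
    q=hole(x,y); print(x,y,q.min(0),q.max(0),q.mean(0))
    m=np.zeros((384*8,512*8),np.uint8); cv2.fillPoly(m,[np.round((q+.5)*8-.5).astype(int)],255); s=cv2.resize(m,(512,384),interpolation=cv2.INTER_AREA).astype(float); s=cv2.GaussianBlur(s,(0,0),1)
    yy,xx=np.mgrid[:384,:512]; print((s*xx).sum()/s.sum(),(s*yy).sum()/s.sum())
g=cv2.cvtColor(cv2.imread("pics/side0.png"),cv2.COLOR_BGR2GRAY).astype(float)
R=g[128:141,278:293]; w=np.clip(212-R,0,None); 
print(np.round(R).astype(int))
E
```

```text
side4 [285.26 285.52 285.5  285.58 285.58]
side5 [286.52 286.32 286.18 286.15 286.1 ]
[array([286.58, 128.02]), array([286.6 , 126.88]), array([286.63, 124.58])]
[array([286.73, 128.33]), array([286.75, 127.19]), array([286.78, 124.89])]
[array([286.32, 128.01]), array([286.34, 126.86]), array([286.37, 124.56])]
[array([286.42, 128.45]), array([286.44, 127.3 ]), array([286.47, 124.99])]
560 -323 [280.97167338 130.99065688] [289.39532165 135.38035958] [285.6914089  133.18298565]
285.47584928968496 133.19666460778257
562 -323 [280.36833336 130.95096918] [288.78433904 135.33866026] [285.08669995 133.14229888]
284.8683490800597 133.14283938339133
560 -326 [281.12145361 130.6208943 ] [289.53124359 134.99481586] [285.83277571 132.80538564]
285.60412781300505 132.82270297152803
[[164 168 170 171 172 171 171 170 169 170 171 171 171 169 162]
 [172 180 185 188 190 192 192 190 190 191 192 192 192 188 177]
 [186 198 204 207 209 209 209 207 207 208 210 212 213 210 201]
 [204 212 214 212 208 205 202 200 199 202 207 215 219 220 217]
 [216 217 214 202 189 179 175 173 174 179 190 207 218 221 222]
 [219 218 209 187 165 154 152 151 154 158 173 197 216 221 222]
 [219 218 209 186 164 150 146 144 144 149 165 192 215 221 222]
 [216 216 213 202 186 172 164 160 158 163 177 199 216 220 221]
 [199 205 211 212 208 201 193 188 187 190 199 210 216 217 216]
 [176 185 195 203 207 206 200 197 197 197 199 202 203 203 199]
 [160 164 171 179 191 196 187 180 179 178 178 178 177 175 172]
 [139 138 138 148 167 178 171 162 158 157 156 156 156 155 153]
 [121 115 115 125 143 156 155 149 146 145 145 145 145 145 145]]
```

In the side view the drill tip centres at u=285.55 before the half turn and 286.15 after, against models of 286.62 and 286.77. So the side camera reads about +2.8 mm in x here, and the chuck sits about 1 mm off the TCP along tool z. Corrected, the port is at about (558.4,-321.5). I'll turn back and continue.

```bash
python3 -m handwheel '[{"claw":20,"translation":[0,0,0],"turn":0.12},{"claw":20,"translation":[0,0,0],"turn":0.24},{"claw":20,"translation":[0,0,0],"turn":0.36},{"claw":20,"translation":[0,0,0],"turn":0.48},{"claw":20,"translation":[0,0,0],"turn":0.6},{"claw":20,"translation":[0,0,0],"turn":0.72},{"claw":20,"translation":[0,0,0],"turn":0.84},{"claw":20,"translation":[0,0,0],"turn":0.96},{"claw":20,"translation":[0,0,0],"turn":1.08},{"claw":20,"translation":[0,0,0],"turn":1.2},{"claw":20,"translation":[0,0,0],"turn":1.32},{"claw":20,"translation":[0,0,0],"turn":1.44}]' && python3 -m handwheel '[{"claw":20,"translation":[0,0,0],"turn":0.12},{"claw":20,"translation":[0,0,0],"turn":0.24},{"claw":20,"translation":[0,0,0],"turn":0.36},{"claw":20,"translation":[0,0,0],"turn":0.48},{"claw":20,"translation":[0,0,0],"turn":0.6},{"claw":20,"translation":[0,0,0],"turn":0.72},{"claw":20,"translation":[0,0,0],"turn":0.84},{"claw":20,"translation":[0,0,0],"turn":0.96},{"claw":20,"translation":[0,0,0],"turn":1.08},{"claw":20,"translation":[0,0,0],"turn":1.2},{"claw":20,"translation":[0,0,0],"turn":1.32},{"claw":20,"translation":[0,0,0],"turn":1.44}]' && python3 -m handwheel '[{"claw":20,"translation":[0,0,0],"turn":0.12},{"claw":20,"translation":[0,0,0],"turn":0.24},{"claw":20,"translation":[0,0,0],"turn":0.2616},{"claw":20,"translation":[0,0,0],"turn":0.2616},{"claw":20,"translation":[0,0,0],"turn":0.2616}]';  python3 - <<'E'
from h import *
go([557.9,-321,162],57)
go([557.9,-321,162],57,[559,-323.3,195.8],57)
E
```

```text
time_s: 10.58
tcp_pos: [558.5, -323.4, 195.1]
tool_rot: [[0.0, -0.899, 0.438], [-0.0, 0.438, 0.899], [-1.0, -0.0, -0.0]]
ft_force: [-0.2, 0.6, -2.1]
finger_gap: 0.36
time_s: 11.58
tcp_pos: [558.5, -323.3, 195.1]
tool_rot: [[0.0, 0.317, 0.948], [-0.0, 0.948, -0.317], [-1.0, -0.0, 0.0]]
ft_force: [-0.0, -0.5, -1.4]
finger_gap: 0.362
time_s: 12.0
tcp_pos: [558.5, -323.3, 195.0]
tool_rot: [[0.0, 0.542, 0.84], [-0.0, 0.84, -0.542], [-1.0, 0.0, 0.0]]
ft_force: [-0.2, 0.2, -2.2]
finger_gap: 0.356
translation m [ 0.033   0.0016 -0.0017] turn 0.0026 len 33.1
translation m [ 0.0338  0.0013 -0.0022] turn -0.0 len 33.9
```

```bash
python3 -m handwheel '[{"claw":20,"translation":[0,0.0016,-0.0018],"turn":0},{"claw":20,"translation":[0.01,0.0016,-0.0018],"turn":0},{"claw":20,"translation":[0.022,0.0016,-0.0018],"turn":0},{"claw":20,"translation":[0.033,0.0016,-0.0018],"turn":0},{"claw":20,"translation":[0.033,0.0016,-0.0018],"turn":0},{"claw":20,"translation":[0.033,0.0016,-0.0018],"turn":0}]';  python3 - <<'E'
from h import *
grab("side","side6");print(env.state()["tcp_pos"],env.state()["ft_force"])
yaw=np.radians(11.5)
x,y,z=[*env.state()["tcp_pos"]]; z-=25.5; x+=.84;y-=.54
b=2.8
C=chuck(x+b,y,z,yaw)+[(circ(x+b,y,z-18,12.5,yaw,8.5),(0,165,255))]
over("side6",(265,105,315,150),13,"o_s6",C+port(558.4+b,-321.5,yaw))
over("side6",(265,105,315,150),13,"o_s6n",[])
a=cv2.imread("pics/o_s6.png");b=cv2.imread("pics/o_s6n.png")
cv2.imwrite("pics/o6.png",cv2.resize(np.hstack([a,b]),(800,360)))
E
```

```text
time_s: 12.5
tcp_pos: [557.0, -320.8, 160.3]
tool_rot: [[-0.003, 0.545, 0.839], [0.001, 0.839, -0.545], [-1.0, -0.001, -0.003]]
ft_force: [0.4, 0.3, -1.7]
finger_gap: 0.362
[ 557.59932224 -321.0452887   161.32367514] [-0.18575604 -0.60307336 -1.72558314]
```

View pics/o6.png

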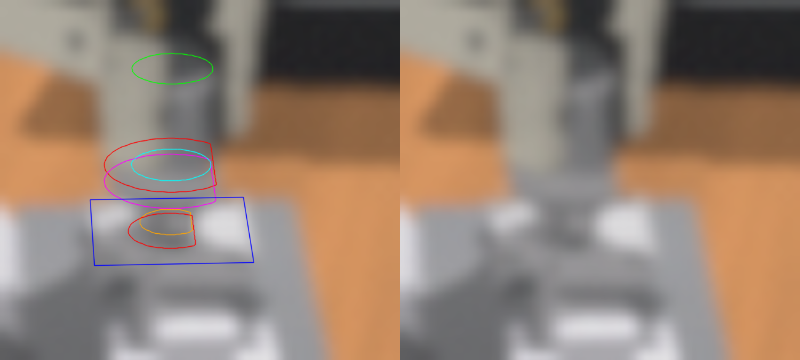

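```bash
python3 -m handwheel '[{"claw":20,"translation":[0.002,0,0],"turn":0},{"claw":20,"translation":[0.004,0,0],"turn":0},{"claw":20,"translation":[0.006,0,0],"turn":0},{"claw":20,"translation":[0.006,0,0],"turn":0},{"claw":20,"translation":[0.006,0,0],"turn":0}]'
```

```text
time_s: 12.97
tcp_pos: [557.7, -321.0, 156.0]
tool_rot: [[0.0, 0.545, 0.839], [-0.0, 0.839, -0.545], [-1.0, -0.0, 0.0]]
ft_force: [0.5, 0.3, -2.4]
finger_gap: 0.363
```

```bash
python3 -m handwheel '[{"claw":20,"translation":[0.001,0,0],"turn":0},{"claw":20,"translation":[0.002,0,0],"turn":0},{"claw":20,"translation":[0.003,0,0],"turn":0},{"claw":20,"translation":[0.003,0,0],"turn":0}]'; python3 -c "
from h import *
s=env.state();print(s['ft_force'],s['wrist_torque'],s['tcp_pos'])"
```

```text
time_s: 13.3
tcp_pos: [557.6, -320.9, 152.7]
tool_rot: [[-0.0, 0.545, 0.839], [0.0, 0.839, -0.545], [-1.0, 0.0, -0.0]]
ft_force: [-0.6, 0.2, -2.1]
finger_gap: 0.361
[-0.62014466  0.20786133 -2.05283305] [-0.01050717  0.02634985 -0.01003342] [ 557.64538288 -320.93218571  152.7221609 ]
```

```bash
python3 -m handwheel '[{"claw":20,"translation":[0.001,0,0],"turn":0},{"claw":20,"translation":[0.002,0,0],"turn":0},{"claw":20,"translation":[0.003,0,0],"turn":0},{"claw":20,"translation":[0.003,0,0],"turn":0}]'; python3 -c "
from h import *
s=env.state();print(s['ft_force'],s['wrist_torque'],s['tcp_pos'])"
```

```text
time_s: 13.63
tcp_pos: [557.7, -321.0, 149.7]
tool_rot: [[-0.0, 0.545, 0.839], [0.0, 0.839, -0.545], [-1.0, -0.0, -0.0]]
ft_force: [0.3, -0.3, -2.7]
finger_gap: 0.359
[ 0.34709044 -0.34595432 -2.6721441 ] [-0.03825456  0.00399526  0.01407617] [ 557.65277701 -320.95277443  149.66368424]
```

```bash
python3 -m handwheel '[{"claw":20,"translation":[0.001,0,0],"turn":0},{"claw":20,"translation":[0.002,0,0],"turn":0},{"claw":20,"translation":[0.003,0,0],"turn":0},{"claw":20,"translation":[0.003,0,0],"turn":0}]'; python3 -c "
from h import *
s=env.state();print(s['ft_force'],s['wrist_torque'],s['tcp_pos'])"
```

```text
time_s: 13.97
tcp_pos: [557.7, -321.0, 146.7]
tool_rot: [[-0.0, 0.545, 0.839], [0.0, 0.839, -0.545], [-1.0, -0.0, -0.0]]
ft_force: [-0.3, -0.1, -2.0]
finger_gap: 0.36
[-0.25921036 -0.07405208 -2.03895439] [-0.05440008  0.0171703   0.00235384] [ 557.66920281 -320.95051632  146.68516283]
```

```bash
python3 -m handwheel '[{"claw":20,"translation":[0.001,0,0],"turn":0},{"claw":20,"translation":[0.002,0,0],"turn":0},{"claw":20,"translation":[0.003,0,0],"turn":0},{"claw":20,"translation":[0.004,0,0],"turn":0},{"claw":20,"translation":[0.005,0,0],"turn":0},{"claw":20,"translation":[0.005,0,0],"turn":0}]'; python3 -c "
from h import *
s=env.state();print(s['ft_force'],s['wrist_torque'],s['tcp_pos'])"
```

```text
time_s: 14.47
tcp_pos: [557.7, -321.0, 141.7]
tool_rot: [[-0.0, 0.545, 0.839], [0.0, 0.839, -0.545], [-1.0, -0.0, -0.0]]
ft_force: [0.1, -0.9, -1.8]
finger_gap: 0.356
[ 0.0884451  -0.8894683  -1.81264653] [-0.11418171 -0.05957753 -0.0119822 ] [ 557.6502572  -320.95127781  141.65011637]
```

```bash
python3 -m handwheel '[{"claw":20,"translation":[0.0005,0,0],"turn":0},{"claw":20,"translation":[0.001,0,0],"turn":0},{"claw":20,"translation":[0.0015,0,0],"turn":0},{"claw":20,"translation":[0.0015,0,0],"turn":0}]'; python3 -c "
from h import *
s=env.state();print(s['ft_force'],s['wrist_torque'],s['tcp_pos'])"
```

```text
time_s: 14.8
tcp_pos: [557.8, -321.0, 140.4]
tool_rot: [[-0.0, 0.545, 0.839], [0.0, 0.839, -0.545], [-1.0, -0.0, -0.0]]
ft_force: [0.4, -0.3, -2.3]
finger_gap: 0.361
[ 0.43351314 -0.32287998 -2.34630952] [-0.02836734 -0.01110312  0.0130349 ] [ 557.75818342 -320.9765641   140.35463231]
```

```bash
python3 -m handwheel '[{"claw":20,"translation":[0.0005,0,0],"turn":0},{"claw":20,"translation":[0.001,0,0],"turn":0},{"claw":20,"translation":[0.001,0,0],"turn":0}]'; python3 -c "
from h import *
s=env.state();print(s['ft_force'],s['wrist_torque'],s['tcp_pos'])"
```

```text
time_s: 15.05
tcp_pos: [557.8, -321.0, 139.5]
tool_rot: [[0.0, 0.545, 0.839], [-0.0, 0.839, -0.545], [-1.0, 0.0, 0.0]]
ft_force: [-0.4, 0.4, -1.6]
finger_gap: 0.358
[-0.42462871  0.35238301 -1.57135715] [-0.02465699  0.02438224  0.00456139] [ 557.797283   -321.03309593  139.53020571]
```

```bash
python3 -m handwheel '[{"claw":20,"translation":[0.0005,0,0],"turn":0},{"claw":20,"translation":[0.001,0,0],"turn":0},{"claw":20,"translation":[0.001,0,0],"turn":0}]'; python3 -c "
from h import *
s=env.state();print(s['ft_force'],s['wrist_torque'],s['tcp_pos'])"
```

```text
time_s: 15.3
tcp_pos: [557.8, -321.0, 139.5]
tool_rot: [[0.0, 0.545, 0.839], [-0.0, 0.839, -0.545], [-1.0, -0.0, 0.001]]
ft_force: [-2.1, 1.7, 5.7]
finger_gap: 0.361
[-2.13389364  1.72839384  5.6910798 ] [ 0.79333234  0.91068952 -0.04027193] [ 557.81052451 -321.00606817  139.45829258]
```

Contact came at TCP z = 139.5, exactly where the flange should meet the plate, with Fz up to 5.7 N. Next I release it.

```bash
python3 -m handwheel '[{"claw":42,"translation":[0,0,0],"turn":0},{"claw":50,"translation":[0,0,0],"turn":0},{"claw":60,"translation":[0,0,0],"turn":0},{"claw":60,"translation":[0,0,0],"turn":0},{"claw":60,"translation":[0,0,0],"turn":0}]'; python3 -c "
from h import *
s=env.state();print(s['ft_force'],s['wrist_torque'],s['tcp_pos'])
grab('side','side7');crop('side7',260,95,320,155,10,'s7')"
```

```text
time_s: 15.72
tcp_pos: [557.8, -321.0, 138.4]
tool_rot: [[-0.0, 0.545, 0.839], [-0.0, 0.839, -0.545], [-1.0, -0.0, 0.0]]
ft_force: [0.3, 0.4, 0.4]
finger_gap: 0.587
[0.323522   0.417427   0.37912384] [-0.1209038  -0.05195633 -0.03119147] [ 557.82673942 -321.04759469  138.37015027]
```

View pics/s7.png

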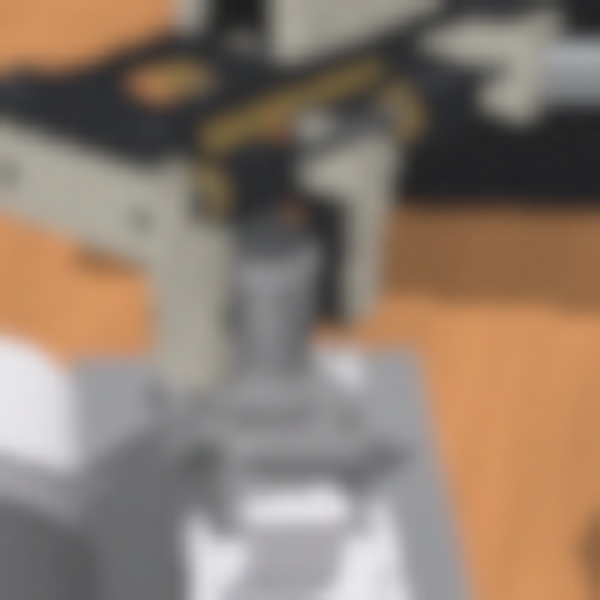

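The chuck stands seated in the side view, with its grip at crop (272,310) and its flange on the plate at (290,400). Next I rise straight up and measure the shutter ridge from the first pictures.

```bash
python3 -m handwheel '[{"claw":60,"translation":[-0.005,0,0],"turn":0},{"claw":60,"translation":[-0.02,0,0],"turn":0},{"claw":60,"translation":[-0.045,0,0],"turn":0},{"claw":60,"translation":[-0.075,0,0],"turn":0},{"claw":60,"translation":[-0.1,0,0],"turn":0},{"claw":60,"translation":[-0.1,0,0],"turn":0}]'; python3 - <<'E'
from h import *
grab('side','side8');crop('side8',260,105,320,165,10,'s8')
crop('top0',312,180,382,230,11,'t_sw');crop('side0',270,138,315,175,14,'s_sw')
print(env.state()['tcp_pos'])
E
```

```text
time_s: 16.27
tcp_pos: [560.1, -322.3, 245.2]
tool_rot: [[0.008, 0.544, 0.839], [-0.004, 0.839, -0.544], [-1.0, 0.001, 0.009]]
ft_force: [-0.8, -1.1, 1.7]
finger_gap: 0.602
[ 559.29857632 -321.68558975  242.41006861]
```

View pics/s8.png

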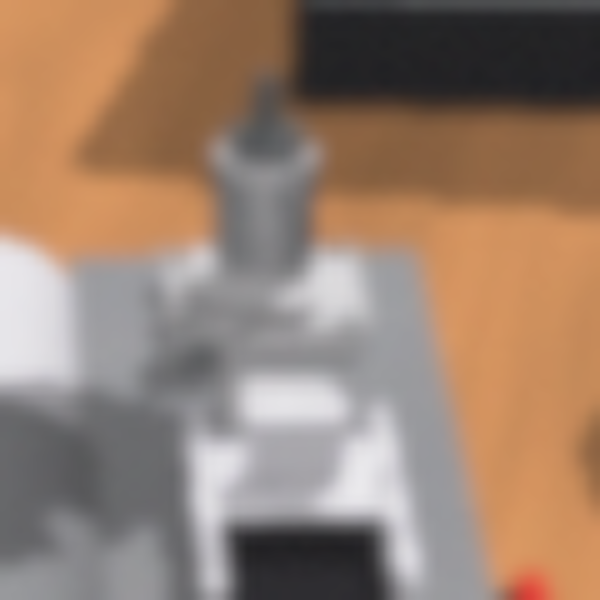

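View pics/t_sw.png

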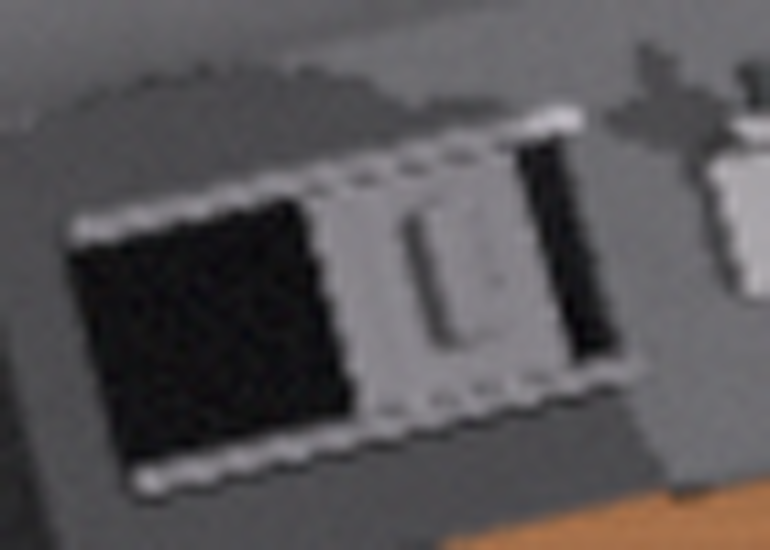

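View pics/s_sw.png

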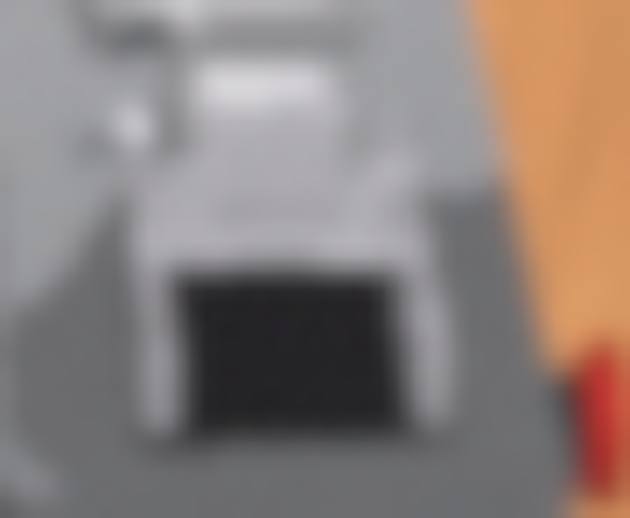

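```bash
python3 - <<'E'
from h import *
np.set_printoptions(precision=1,suppress=True)
tb=np.array([-1.5,-2.8,0])  # top bias
t=un([(332,308),(439,281),(463,272)],312,180,11); s=un([(285,265)],270,138,14)[0]
p,e=tri([("top0",*t[0]),("side0",*s)]); print("plate edge tri",p,e)
for z in (120,122,124):
    print(z,"edge",onz("top0",*t[0],z)-tb,"centre",onz("top0",*t[1],z)-tb)
for z in (142,144): print("ridge top",z,onz("top0",*t[2],z)-tb)
# bed (black) z=108 corners
for q in un([(68,250),(130,460),(620,350),(565,140)],312,180,11): print(onz("top0",*q,108)-tb)
c,s_=np.cos(np.radians(11.5)),np.sin(np.radians(11.5))
P=np.array([558.65,-321.5]); ex=np.array([c,s_]); ey=np.array([-s_,c])
print("switch",P+145*ey)
for z in (122,):
  for q in t[:2]:
    d=(onz("top0",*q,z)-tb)[:2]-P; print("grinder rel port",d@ex,d@ey)
d=(onz("top0",*t[2],144)-tb)[:2]-P; print("ridge",d@ex,d@ey)
E
```

```text
plate edge tri [ 521.6 -155.6  117.5] [np.float64(1.6438704902263201), np.float64(1.64387049022622)]
120 edge [ 521.2 -152.4  120. ] centre [ 526.7 -175.6  120. ]
122 edge [ 521.  -151.9  122. ] centre [ 526.4 -175.1  122. ]
124 edge [ 520.8 -151.5  124. ] centre [ 526.2 -174.6  124. ]
ridge top 142 [ 525.9 -175.   142. ]
ridge top 144 [ 525.6 -174.5  144. ]
[536.2 -98.4 108. ]
[ 490.2 -109.9  108. ]
[ 512.4 -217.   108. ]
[ 558.7 -207.8  108. ]
switch [ 529.7 -179.4]
grinder rel port -3.097371971092442 173.6741740398027
grinder rel port -2.3763140635623623 149.91124596228659
ridge -3.036399624545764 150.60625139113156
```

```bash
python3 - <<'E'
from h import *
np.set_printoptions(precision=1,suppress=True)
P=np.array([558.65,-321.5]); a=np.radians(11.5);ex=np.array([np.cos(a),np.sin(a)]); ey=np.array([-np.sin(a),np.cos(a)])
s=un([(285,265),(262,85),(195,85),(335,80)],270,138,14)
for q,z in zip(s,(121,143,143,143)):
    d=(onz("side0",*q,z)-[2.8,-.4,0])[:2]-P; print(d@ex,d@ey)
# black region near corners (bed z108) at v~430
for q in un([(190,435),(412,428)],270,138,14):
    d=(onz("side0",*q,108)-[2.8,-.4,0])[:2]-P; print("bed",d@ex,d@ey)
t=P+ey*128-ex*1.2; print("pre",t)
go([*t,200],191.5)
go([*(P+ey*60+ex*-1.2),242],125,env.state()["tcp_pos"],57)
E
```

```text
-3.8398988227790865 177.00753777406916
-0.7544382115047273 137.19488734961286
13.373864652979009 136.657671353943
-16.279129098585894 135.37284449243003
bed 17.73039921596651 225.2875329422654
bed -27.180246175495228 223.84859170713213
pre [ 532.  -196.3]
translation m [ 0.   0.1 -0.1] turn -2.3473 len 135.2
translation m [ 0.  0. -0.] turn -1.1868 len 60.3
```

```bash
python3 - <<'E'
from h import *
P=np.array([558.65,-321.5]); a=np.radians(11.5);ex=np.array([np.cos(a),np.sin(a)]); ey=np.array([-np.sin(a),np.cos(a)])
t=P+ey*128-ex*2.3; print(t)
go([*t,230],191.5)
s=env.state();print(s["tcp_pos"],s["tool_rot"][:,1])
E
```

```text
[ 530.87707757 -196.52818406]
translation m [ 0.0124  0.0895 -0.092 ] turn -2.3473 len 128.9
[ 559.29857632 -321.68558975  242.41006861] [0.54448133 0.83877184 0.0013687 ]
```

```bash
python3 -m handwheel '[{"claw":0,"translation":[0,0.009,-0.009],"turn":-0.12},{"claw":0,"translation":[0,0.018,-0.018],"turn":-0.24},{"claw":0,"translation":[0,0.027,-0.027],"turn":-0.36},{"claw":0,"translation":[0,0.036,-0.036],"turn":-0.48},{"claw":0,"translation":[0,0.045,-0.045],"turn":-0.6},{"claw":0,"translation":[0,0.054,-0.054],"turn":-0.72},{"claw":0,"translation":[0,0.063,-0.063],"turn":-0.84},{"claw":0,"translation":[0,0.072,-0.072],"turn":-0.96},{"claw":0,"translation":[0,0.081,-0.081],"turn":-1.08},{"claw":0,"translation":[0,0.0898,-0.0904],"turn":-1.2},{"claw":0,"translation":[0,0.0898,-0.0904],"turn":-1.32},{"claw":0,"translation":[0,0.0898,-0.0904],"turn":-1.44}]' && python3 -m handwheel '[{"claw":0,"translation":[0,0,0],"turn":-0.12},{"claw":0,"translation":[0,0,0],"turn":-0.24},{"claw":0,"translation":[0,0,0],"turn":-0.36},{"claw":0,"translation":[0,0,0],"turn":-0.48},{"claw":0,"translation":[0,0,0],"turn":-0.6},{"claw":0,"translation":[0,0,0],"turn":-0.72},{"claw":0,"translation":[0.01,0,0],"turn":-0.84},{"claw":0,"translation":[0.03,0,0],"turn":-0.907},{"claw":0,"translation":[0.05,0,0],"turn":-0.907},{"claw":0,"translation":[0.06,0,0],"turn":-0.907},{"claw":0,"translation":[0.06,0,0],"turn":-0.907}]'; python3 - <<'E'
from h import *
grab("side","side9");crop("side9",245,85,325,165,8,"s9")
P=np.array([558.65,-321.5]); a=np.radians(11.5);ex=np.array([np.cos(a),np.sin(a)]); ey=np.array([-np.sin(a),np.cos(a)])
s=env.state(); d=s["tcp_pos"][:2]-P; print(d@ex,d@ey,s["tcp_pos"],s["finger_gap"])
E
```

```text
time_s: 17.32
tcp_pos: [530.5, -195.7, 238.2]
tool_rot: [[-0.001, -0.765, 0.644], [0.0, 0.644, 0.765], [-1.0, 0.001, -0.0]]
ft_force: [0.2, 0.6, -0.9]
finger_gap: 0.008
time_s: 18.23
tcp_pos: [529.1, -196.2, 175.7]
tool_rot: [[-0.005, -0.98, -0.198], [0.001, -0.198, 0.98], [-1.0, 0.005, 0.002]]
ft_force: [-0.1, -0.3, 1.2]
finger_gap: 0.008
-3.0413167452715193 128.2124518955711 [ 530.10828689 -196.46779198  177.41191331] 0.007931969113788833
```

View pics/s9.png

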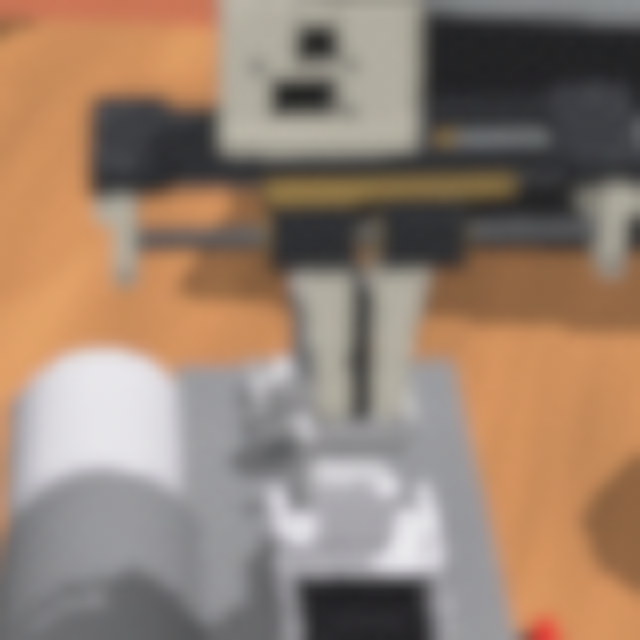

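```bash
python3 -m handwheel '[{"claw":0,"translation":[0.01,-0.0015,0],"turn":0},{"claw":0,"translation":[0.024,-0.0015,0],"turn":0},{"claw":0,"translation":[0.034,-0.0015,0],"turn":0},{"claw":0,"translation":[0.038,-0.0015,0],"turn":0},{"claw":0,"translation":[0.038,-0.0015,0],"turn":0}]'; python3 - <<'E'
from h import *
grab("side","side10");crop("side10",245,85,325,165,8,"s10")
P=np.array([558.65,-321.5]); a=np.radians(11.5);ex=np.array([np.cos(a),np.sin(a)]); ey=np.array([-np.sin(a),np.cos(a)])
s=env.state(); d=s["tcp_pos"][:2]-P; print(d@ex,d@ey,s["tcp_pos"],s["ft_force"])
E
```

```text
time_s: 18.7
tcp_pos: [531.9, -196.1, 139.6]
tool_rot: [[-0.002, -0.98, -0.199], [0.0, -0.199, 0.98], [-1.0, 0.001, 0.0]]
ft_force: [-0.2, 0.7, 0.3]
finger_gap: 0.004
-0.7744225608987286 127.99750898754388 [ 532.37252522 -196.22647384  140.37620529] [ 0.10393993 -0.1137643   0.01409961]
```

View pics/s10.png

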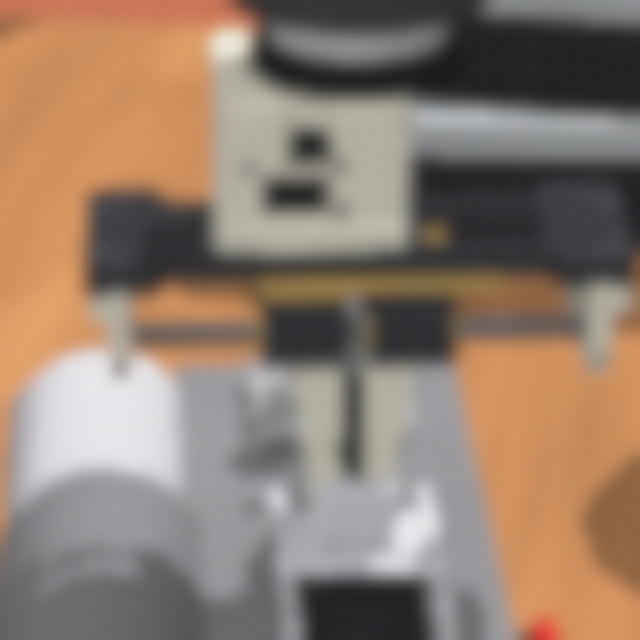

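```bash
python3 -m handwheel '[{"claw":0,"translation":[0,0,0.003],"turn":0},{"claw":0,"translation":[0,0,0.006],"turn":0},{"claw":0,"translation":[0,0,0.009],"turn":0},{"claw":0,"translation":[0,0,0.013],"turn":0},{"claw":0,"translation":[0,0,0.017],"turn":0},{"claw":0,"translation":[0,0,0.021],"turn":0},{"claw":0,"translation":[0,0,0.025],"turn":0},{"claw":0,"translation":[0,0,0.029],"turn":0},{"claw":0,"translation":[0,0,0.033],"turn":0},{"claw":0,"translation":[0,0,0.037],"turn":0},{"claw":0,"translation":[0,0,0.041],"turn":0},{"claw":0,"translation":[0,0,0.044],"turn":0}]' && python3 -m handwheel '[{"claw":0,"translation":[0,0,0.0015],"turn":0},{"claw":0,"translation":[0,0,0.003],"turn":0},{"claw":0,"translation":[0,0,0.0045],"turn":0},{"claw":0,"translation":[0,0,0.0045],"turn":0}]'; python3 - <<'E'
from h import *
P=np.array([558.65,-321.5]); a=np.radians(11.5);ex=np.array([np.cos(a),np.sin(a)]); ey=np.array([-np.sin(a),np.cos(a)])
s=env.state(); d=s["tcp_pos"][:2]-P; print(d@ex,d@ey,s["tcp_pos"],s["ft_force"][:2]@ey)
E
```

```text
time_s: 19.75
tcp_pos: [523.4, -152.6, 140.4]
tool_rot: [[-0.0, -0.98, -0.199], [0.0, -0.199, 0.98], [-1.0, 0.0, 0.0]]
ft_force: [-0.8, -1.4, 1.3]
finger_gap: 0.001
time_s: 20.08
tcp_pos: [522.6, -148.4, 140.3]
tool_rot: [[-0.0, -0.98, -0.199], [0.0, -0.199, 0.98], [-1.0, 0.0, 0.0]]
ft_force: [-0.7, -0.6, 0.5]
finger_gap: 0.005
-0.858024263210801 176.83990309397123 [ 522.55299462 -148.38127272  140.32454356] -0.4669060301609352
```

```bash
python3 -m handwheel '[{"claw":0,"translation":[0,0,0.001],"turn":0},{"claw":0,"translation":[0,0,0.002],"turn":0},{"claw":0,"translation":[0,0,0.003],"turn":0},{"claw":0,"translation":[0,0,0.003],"turn":0}]'; python3 - <<'E'
from h import *
P=np.array([558.65,-321.5]); a=np.radians(11.5);ex=np.array([np.cos(a),np.sin(a)]); ey=np.array([-np.sin(a),np.cos(a)])
s=env.state(); d=s["tcp_pos"][:2]-P; print(d@ex,d@ey,s["tcp_pos"],s["ft_force"][:2]@ey)
grab("side","side11");crop("side11",245,85,325,165,8,"s11");grab("top","top11");crop("top11",300,150,380,230,7,"t11")
E
```

```text
time_s: 20.42
tcp_pos: [522.4, -147.7, 140.5]
tool_rot: [[0.0, -0.98, -0.199], [-0.003, -0.199, 0.98], [-1.0, 0.0, -0.003]]
ft_force: [2.9, -12.9, -3.4]
finger_gap: 0.006
-0.8309430048429018 177.57113009705623 [ 522.433749   -147.65932618  140.47467833] -13.222940986331203
```

View pics/s11.png

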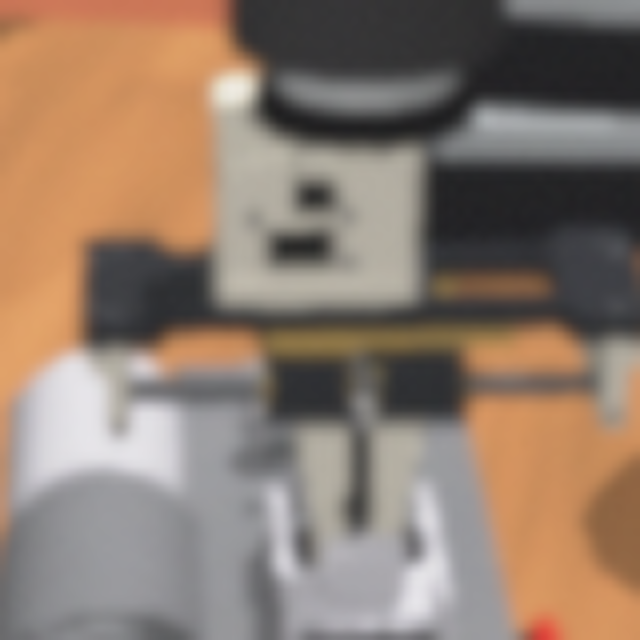

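View pics/t11.png

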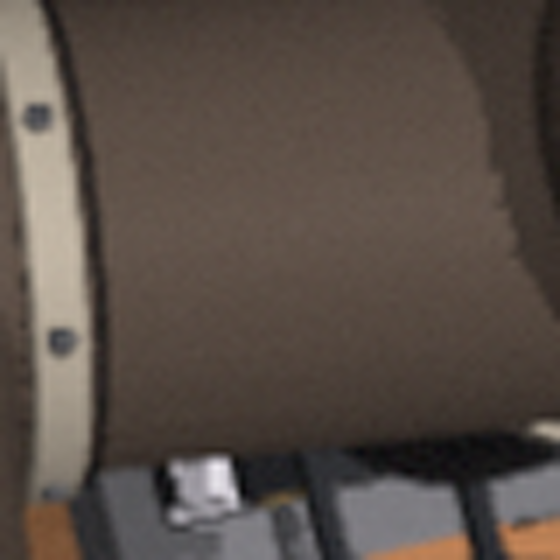

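Stop reached: 13 N at rel y = 177.6, so the shutter is fully open. Next I back off to above the button and look.

```bash
python3 -m handwheel '[{"claw":0,"translation":[0,0,-0.003],"turn":0},{"claw":0,"translation":[0,0,-0.013],"turn":0},{"claw":0,"translation":[0,0,-0.026],"turn":0},{"claw":0,"translation":[0,0,-0.0355],"turn":0},{"claw":0,"translation":[0,0,-0.0355],"turn":0},{"claw":0,"translation":[0,0,-0.0355],"turn":0}]'; python3 - <<'E'
from h import *
P=np.array([558.65,-321.5]); a=np.radians(11.5);ex=np.array([np.cos(a),np.sin(a)]); ey=np.array([-np.sin(a),np.cos(a)])
s=env.state(); d=s["tcp_pos"][:2]-P; print(d@ex,d@ey,s["tcp_pos"],s["ft_force"])
grab("side","side12");crop("side12",255,105,325,175,9,"s12")
E
```

```text
time_s: 21.02
tcp_pos: [529.2, -181.3, 140.2]
tool_rot: [[-0.0, -0.98, -0.197], [0.0, -0.197, 0.98], [-1.0, 0.0, 0.0]]
ft_force: [-0.3, 0.5, -0.4]
finger_gap: 0.004
-0.9433579999494418 143.23232725103196 [ 529.16964696 -181.33117936  140.18440476] [-0.29552252  0.5278332  -0.39987216]
```

View pics/s12.png

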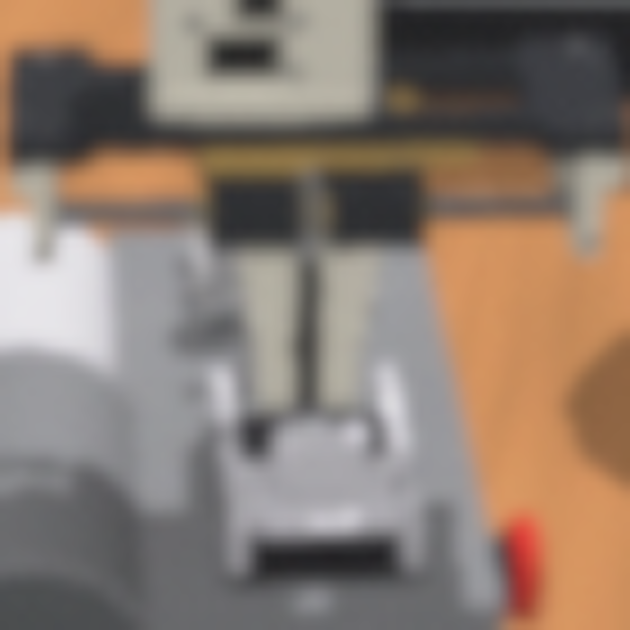

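The shutter is open with its ridge at crop (318,450), and the fingers are centred between the rails above the button. Next I press.

```bash
python3 -m handwheel '[{"claw":0,"translation":[0.004,0,0],"turn":0},{"claw":0,"translation":[0.008,0,0],"turn":0},{"claw":0,"translation":[0.011,0,0],"turn":0},{"claw":0,"translation":[0.013,0,0],"turn":0},{"claw":0,"translation":[0.014,0,0],"turn":0},{"claw":0,"translation":[0.014,0,0],"turn":0}]'
```

```text
time_s: 21.57
tcp_pos: [528.9, -180.2, 126.3]
tool_rot: [[-0.001, -0.98, -0.199], [0.0, -0.199, 0.98], [-1.0, 0.001, 0.0]]
ft_force: [-1.7, 0.5, 3.5]
finger_gap: 0.006
```

```bash
python3 -m handwheel '[{"claw":0,"translation":[0.001,0,0],"turn":0},{"claw":0,"translation":[0.002,0,0],"turn":0},{"claw":0,"translation":[0.003,0,0],"turn":0},{"claw":0,"translation":[0.003,0,0],"turn":0}]'
```

```text
time_s: 21.9
tcp_pos: [529.2, -180.4, 123.5]
tool_rot: [[0.0, -0.98, -0.199], [0.0, -0.199, 0.98], [-1.0, -0.0, 0.0]]
ft_force: [-2.1, 3.4, 3.8]
finger_gap: 0.006
```

```bash
python3 -m handwheel '[{"claw":0,"translation":[0.0005,0,0],"turn":0},{"claw":0,"translation":[0.001,0,0],"turn":0},{"claw":0,"translation":[0.0015,0,0],"turn":0},{"claw":0,"translation":[0.0015,0,0],"turn":0},{"claw":0,"translation":[0.0015,0,0],"turn":0}]'
```

```text
time_s: 22.32
tcp_pos: [529.2, -180.4, 123.2]
tool_rot: [[0.001, -0.98, -0.199], [-0.0, -0.199, 0.98], [-1.0, -0.001, -0.0]]
ft_force: [-5.9, 4.3, 13.7]
finger_gap: 0.004
```

Hard stop: 13.7 N at a tip height of about 112 mm, so the button is fully down. I'll lift straight up and clear away.

```bash
python3 -m handwheel '[{"claw":0,"translation":[-0.004,0,0],"turn":0},{"claw":0,"translation":[-0.014,0,0],"turn":0},{"claw":0,"translation":[-0.034,0,0],"turn":0},{"claw":0,"translation":[-0.064,0,0],"turn":0},{"claw":0,"translation":[-0.1,0,0],"turn":0},{"claw":0,"translation":[-0.13,0,0],"turn":0},{"claw":0,"translation":[-0.13,0.02,0.02],"turn":0},{"claw":0,"translation":[-0.13,0.04,0.06],"turn":0},{"claw":0,"translation":[-0.13,0.06,0.1],"turn":0},{"claw":0,"translation":[-0.13,0.08,0.14],"turn":0},{"claw":0,"translation":[-0.13,0.08,0.18],"turn":0},{"claw":0,"translation":[-0.13,0.08,0.18],"turn":0}]' && python3 -m handwheel '[{"claw":0,"translation":[0,0,0.03],"turn":0},{"claw":0,"translation":[0,0,0.07],"turn":0},{"claw":0,"translation":[0,0,0.1],"turn":0},{"claw":0,"translation":[0,0,0.1],"turn":0},{"claw":0,"translation":[0,0,0.1],"turn":0}]'; python3 - <<'E'
from h import *
grab("side","side13");crop("side13",240,100,320,175,8,"s13");grab("top","top13");crop("top13",290,130,440,245,5,"t13")
print(env.state()["tcp_pos"])
E
```

```text
time_s: 23.32
tcp_pos: [413.4, -16.4, 253.0]
tool_rot: [[0.003, -0.979, -0.202], [0.002, -0.202, 0.979], [-1.0, -0.003, 0.001]]
ft_force: [0.7, -0.4, 0.7]
finger_gap: 0.005
time_s: 23.73
tcp_pos: [395.2, 79.4, 252.4]
tool_rot: [[0.001, -0.979, -0.202], [0.0, -0.202, 0.979], [-1.0, -0.001, 0.0]]
ft_force: [0.0, -0.7, -0.6]
finger_gap: 0.004
[395.27417458  77.87906709 252.14152307]
```

View pics/s13.png

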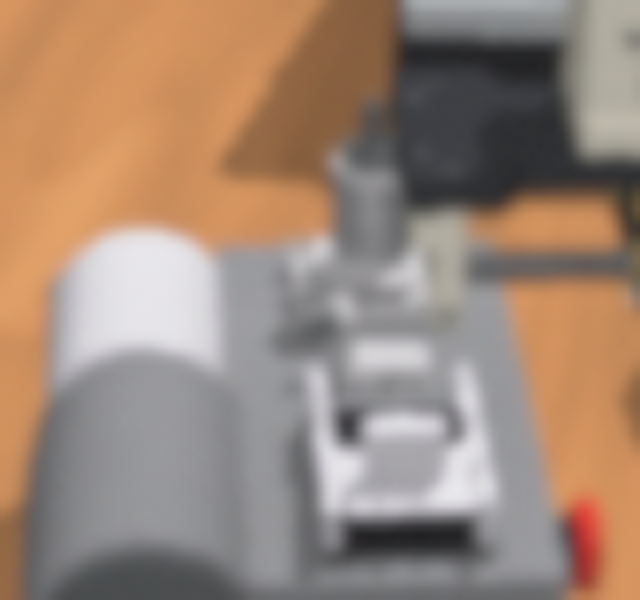

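View pics/t13.png

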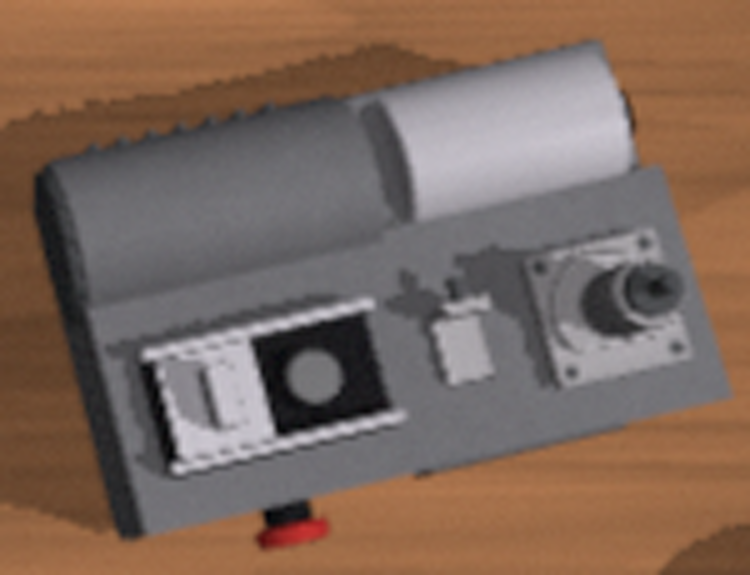

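View pics/top13.png

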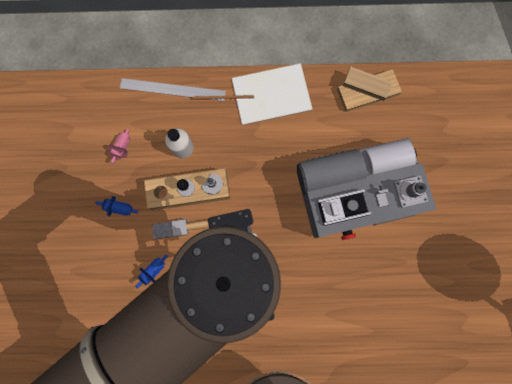

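```bash
python3 - <<'E'
from h import *
over("top13",(385,165,435,215),12,"o_fin",chuck(557.1,-323.7,114,np.radians(11.5)))
s=env.state();print(s["ft_force"],s["dq"],s["time_s"])
E
```

```text
[-0.05127654 -0.90281732 -0.33241455] [-0.02474947  0.00315151 -0.00221814 -0.00150603  0.00087391 -0.00146875] 23.8333
```

View pics/o_fin.png

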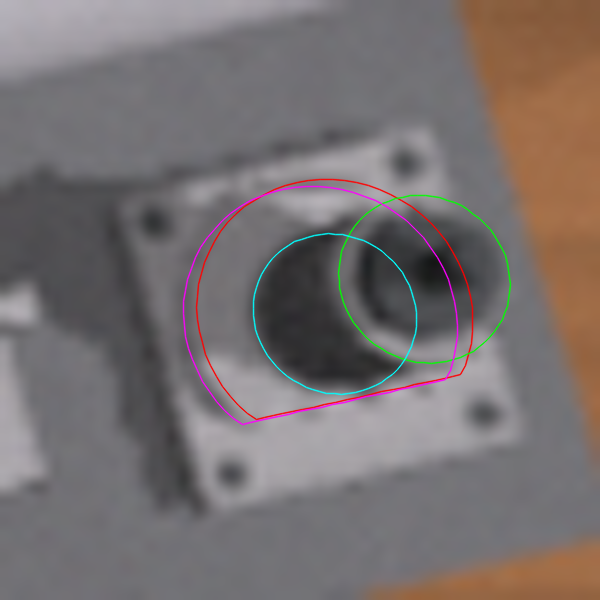

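The overlay at the port pose matches the chuck and its flat to about a millimetre. I'll hand the job in.

```bash
python3 -c "
from workcell import env
print(env.close_job())"
```

```text
the job is handed in; nothing more can be done
None
```

The job is handed in at about 24 s of the 61 s allowed. No verdict was reported, so this rests on my own checks.

I lifted the thick-gripped chuck from the rack and turned it 133° to match the port's flat. It went in without side forces and met the plate at the expected height with about 6 N. After letting go, I pushed the shutter to its stop (13 N) and pressed the start button to its stop (14 N). Then I took the hand well clear.

**Last checks**
- **Chuck:** it is upright, with the flange and flat within about 1 mm of the port outline in the top view.
- **Shutter:** it is about 49 mm open, with its edge about 26 mm from the button centre.
- **Button:** it shows uncovered in the top view. I did not measure that it had sprung back out; the hand is clear of it.
- **Other objects:** the slim chuck, dresser, oil bottle and brush look undisturbed, and the robot touches nothing.

**Disagreements**
- **Cameras:** the two views differed by 2–4 mm. I corrected for this using the robot's own position and a half-turn of the held chuck. That half-turn also showed the chuck sitting about 1 mm off-centre in the jaws.
- **Switch position:** after correction the switch still read 1–4 mm off its stated x. This was within what the push and press could tolerate.

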